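# Load caps into a slide cassette and lock it under the curing hood

### The arm

A 7-joint arm with a two-finger parallel gripper is mounted at the origin on a cart in front of the work surface, level with it; the furniture and walls round the work are solid. World frame = base frame: x ahead of the robot, y to its left, z up, the work surface at z = 0. Lengths are in m, angles in rad, forces in N, time in s.
With the tool pointing down it reaches from about 0.4 to 0.9 m from the base axis. Payload 5.6 kg.
Tool frame: the origin (TCP) lies between the finger pads; the fingertips stand 8 mm ahead of it and the grasp point (between the pads) lies 11 mm behind it (manip.tcp_to_tips is the distance from the TCP to the fingertips, in m); z points along the fingers, y is the direction in which the jaws open and shut (so a half turn about z gives the same grasp; the last joint's range is limited). The gripper opens to 92 mm and grips with 3 to 60 N. Pads are 20 mm wide; open, the fingers measure 128 mm over their backs; the gripper's body (75 mm by 189 mm) begins 69 mm behind the grasp point.
Start: joints at [1.273, 0.468, -0.012, 1.603, 0.006, 1.071, -0.056], TCP at [0.164, -0.629, 0.2] pointing down, gripper open.
Joint ranges: [-2.53, 2.53], [-0.31, 2.02], [-1.57, 1.55], [0.28, 2.44], [-1.29, 4.43], [0.15, 1.84], [-2.92, 2.92]. Speed limits (rad/s): [2.57, 2.57, 3.14, 3.14, 3.14, 3.14, 3.14].

### API

Orientations are given as [roll, pitch, yaw] about the fixed x, y, z axes, in that order (R = Rz(yaw) Ry(pitch) Rx(roll)).
In Python, from workcell import read_state, optics, manip gives the robot as it stands. The module is installed in compiled form; this text tells all that it offers.
- The arm moves only by the shell command python3 -m pendant 'ROWS' [FORCE]. ROWS is JSON, a list of rows, each an object of numbers: "hand": the finger opening in m, from 0 to 0.0919; "dx", "dy", "dz": the shift along the tool's x, y, z in m; "roll": the turn about the tool's z in degrees. A call has exactly 8 rows; each row shifts and turns the commanded pose from where the row before left it, along the tool's axes as they then stand; what a row does not reach is not made up. A row lasts 1/8 s, in which the tool goes at most 62.5 mm and 10.7 degrees, less where a joint would pass 70% of its speed; a pose out of reach is approached as far as the arm can. A call is refused whole if a number of a shift passes 0.0625 or a number of a turn 10.7, either way. A call with a gripper value outside its range is refused whole. The fingers move at their own pace and stop on an object; FORCE is the grip in N (left out, the last holds). Time passes only in rows, so rows that do not move let the fingers close, or fill a call up. It gives the time, the measured TCP pose, the force and the opening at its end, in the units of the state.
- read_state(): the state, without advancing time (a new reading comes with each control period).
- optics.get_image(name): name is "side" or "top" or "wrist"; returns (picture, depth): 420x560x3 uint8, red, green, blue; 420x560 float32, m along the optical axis (not along the pixel's ray), 0 where there is no reading.
- optics.get_calibration(name): a dict with "mtx" (3x3 intrinsics, pixels), "cam_to_world" (4x4, takes a point from camera to world coordinates). Camera axes: x right, y up, looking along -z (the intrinsics and any distortion apply to the point x, -y, -z); pixel columns grow to the right and rows downward; lengths in m; the calibration is good to about 2 mm. A picture is of the moment at which its call begins: read the wrist's pose just before it. get_calibration takes no time and is no camera call; for the wrist camera it gives the pose at the moment of the call.
- manip.hand_in(): hands the job in, once; it reports no verdict.
The state is a dict: "time_s": time; "q": joint angles; "dq": joint speeds; "tau": joint torques, N m; "eef_pos": TCP position; "tcp_rot": TCP orientation; "ft_force": force on the tool from outside, world axes, zero at the start; "moment": the same for the moment, N m; "finger_gap": finger opening in m.
Only numpy, scipy, OpenCV 4.12 (cv2) and the standard library are available. Lean on these libraries where they do the work, as an engineer would, in place of code of your own. Each camera call takes 0.05 s, during which the arm holds its last target.

### The job

Get the cap cassette ready for curing: lift the metal gauge out of the slide bed and set it down on the bench clear of the station, swing the lock lever free, and draw the cassette out from under the hood to its loading stop. Lay every white cap that lies on the board or the bench dome up and flat in a pocket of its own, then slide the loaded cassette fully home under the hood, working at the middle of its push bar because it jams when pushed off-centre, and swing the lever back to lock it. Leave the glue bottle, the tape roll and the marker pen alone.

Things in the scene. Friction and masses are not known exactly. Their poses are not given: they have to be found in the camera images.
- station: Fixed slide station: grey base plate 372 x 190 x 6 mm, two aluminium guide rails along it (140 mm apart, tops 20 mm above the bench) with lips that keep the cassette from being lifted out, a low stop at either end. Origin: centre of the base's underside, on the bench. x runs along the slide towards the hood (home), y across, z up. The cassette's origin is at x = +87 mm when home, -87 mm at the loading stop.
- hood (a point): Middle of the underside of the grey and black hood over the home end, 34 mm above the bench, at x = 115 mm of the station; the hood covers station x = 50 to 180 mm and y = -94 to 94 mm, its top is 59 mm above the bench.
- cassette: Loose aluminium plate, 176 mm long (x, along the slide) by 130 mm wide, captive in the rails; axes as the station's. Origin: centre of its underside, 6 mm above the bench; upper face 8 mm higher. Four pockets, a push bar at its rear (-x). About 0.5 kg, glides at 1 to 2 N, but pushed over about 20 mm off its centre line it twists and jams however hard it is pushed; push or pull the middle to free it.
- push_bar (a point): Middle of the upper edge of the upright push bar across the cassette, 50 mm above the bench, at x = -80 mm of the cassette. The smooth bar is 10 mm thick (x), 100 mm wide (y) and rises 36 mm above the plate; in its middle stands a round steel boss, 18 mm in diameter, for pushing and pulling. It can be gripped from above or straddled: 40 mm free from its middle to the hood when home.
- pocket_1 (a point): Centre of the floor of pocket 1 (rear, nearer the bar row, +y side): 14 mm above the bench, at x = -20, y = 28.3 mm of the cassette; axes as the cassette's. A pocket is a 52 mm circle bounded by four black pads 4 mm high on its diagonals; along the slide and across it there are 26 mm wide gaps between the pads for fingers.
- pocket_2 (a point): Centre of the floor of pocket 2 (rear, nearer the bar row, -y side): 14 mm above the bench, at x = -20, y = -28.3 mm of the cassette; axes as the cassette's. A pocket is a 52 mm circle bounded by four black pads 4 mm high on its diagonals; along the slide and across it there are 26 mm wide gaps between the pads for fingers.
- pocket_3 (a point): Centre of the floor of pocket 3 (front row, +y side): 14 mm above the bench, at x = 60, y = 28.3 mm of the cassette; axes as the cassette's. A pocket is a 52 mm circle bounded by four black pads 4 mm high on its diagonals; along the slide and across it there are 26 mm wide gaps between the pads for fingers.
- pocket_4 (a point): Centre of the floor of pocket 4 (front row, -y side): 14 mm above the bench, at x = 60, y = -28.3 mm of the cassette; axes as the cassette's. A pocket is a 52 mm circle bounded by four black pads 4 mm high on its diagonals; along the slide and across it there are 26 mm wide gaps between the pads for fingers.
- lock_lever (a joint): Angle of the lock lever (rad). 0 = locked: its pawl stands across the slide 4 mm behind the bar of the homed cassette, its handle points along station -x. Grows as the handle swings counter-clockwise seen from above to 1.57 = free: handle along station -y, away from the slide; pawl clear of the bar from 1.0. Stays where left (about 1 N at the knob). It cannot close unless the cassette is home.
- lever_knob (a point): Middle of the black upright knob at the end of the lever handle, 64 mm above the bench, 62 mm from the pivot axis. The knob is a round upright grip, 15 mm in diameter and 33 mm tall (its top 79 mm and its foot 46 mm above the bench); it turns with the handle.
- lever_pivot (a point): Point on the lever's vertical pivot axis, 52 mm above the bench, fixed to the station at its x = -10 mm, y = -94 mm.
- cap_1: White round plastic cap, 48 mm in diameter and 9 mm tall, lying dome up, flat on the board or the bench at the start; one of two to four alike, may be absent. Widest 2.5 to 3 mm above its underside; above that the side slopes inward (46 mm at 4.5 mm, 36 mm at 8.7 mm), so grip it low, with the fingertips below the widest line. Origin: centre of its underside, z up. About 20 g.
- cap_2: White round plastic cap, 48 mm in diameter and 9 mm tall, lying dome up, flat on the board or the bench at the start; one of two to four alike, may be absent. Widest 2.5 to 3 mm above its underside; above that the side slopes inward (46 mm at 4.5 mm, 36 mm at 8.7 mm), so grip it low, with the fingertips below the widest line. Origin: centre of its underside, z up. About 20 g.
- cap_3: White round plastic cap, 48 mm in diameter and 9 mm tall, lying dome up, flat on the board or the bench at the start; one of two to four alike, may be absent. Widest 2.5 to 3 mm above its underside; above that the side slopes inward (46 mm at 4.5 mm, 36 mm at 8.7 mm), so grip it low, with the fingertips below the widest line. Origin: centre of its underside, z up. About 20 g.
- cap_4: White round plastic cap, 48 mm in diameter and 9 mm tall, lying dome up, flat on the board or the bench at the start; one of two to four alike, may be absent. Widest 2.5 to 3 mm above its underside; above that the side slopes inward (46 mm at 4.5 mm, 36 mm at 8.7 mm), so grip it low, with the fingertips below the widest line. Origin: centre of its underside, z up. About 20 g.
- gauge: Loose steel plug gauge, a stepped round piece 32 mm in diameter at its foot and 40 mm tall, standing upright in the open half of the bed on the base plate (6 mm above the bench) in the cassette's way. Origin: centre of its foot, z along its axis. About 0.12 kg.
- board: Fixed plywood work board, 180 x 180 mm, 28 mm thick, lying on the paper sheets to the right of the station; up to two of the caps start on it. Origin: centre of its underside, at bench height; its upper face is 28 mm above the bench.
- glue_bottle: Bystander: red glue bottle with a black tip, 30 mm in diameter, 92 mm tall, standing upright; origin at the centre of its underside.
- tape_roll: Bystander: roll of green tape, about 63 mm across, 19 mm tall, lying flat; origin at the centre of its underside.
- marker_pen: Bystander: black and white marker pen, 118 mm long, 15 mm thick, lying on the bench; origin at the middle of its underside.
Mind the look-alikes: they are no part of the job. What is shaped like the cap_2 but blue or yellow is not meant.

How it is judged:
By the outcome, as a careful person would: the job done as asked, in the order asked, and still so for the second after the job is handed in, with the robot touching nothing.
Of cap_1, cap_2, cap_3, cap_4 only 2 to 4 are there at a start; the rules pass over those that are not, and their reading is None.
At some moment in a run one of cap_1, cap_2, cap_3, cap_4 may be knocked a few centimetres aside while the robot is not near it.
Once in a run the grip may slacken for a moment while it holds something.
It also fails if it takes over 210 s, if anything falls off the work surface, if the arm or the gripper's body presses on something with over 40 N, if the wrist force passes 120 N, or if a joint passes its speed limit or range.

## Working session

There is one attempt and no reset: what is moved stays moved. The work goes in short steps, Python scripts to look and compute and a shell command to move; the robot and the scene stay as the last step left them, time stands still between calls to the robot, and variables do not carry over. Pictures are saved under pics/ and viewed, and the job is handed in when it is done.

```bash
ls; mkdir -p pics; cat > h.py <<'E'
import numpy as np, cv2
from workcell import read_state, optics, manip
from scipy.spatial.transform import Rotation as R
def snap(n,f):
    c=optics.get_calibration(n); p,d=optics.get_image(n)
    cv2.imwrite(f'pics/{f}.png',p[:,:,::-1]); np.savez(f'pics/{f}.npz',p=p,d=d,m=c['mtx'],T=c['cam_to_world'])
    return p,d,c
def load(f):
    z=np.load(f'pics/{f}.npz'); return z['p'],z['d'],z['m'],z['T']
def pt(f,u,v,z=None):
    p,d,m,T=load(f)
    r=np.array([(u-m[0,2])/m[0,0],-(v-m[1,2])/m[1,1],-1.0])
    if z is None:
        w=d[int(round(v)),int(round(u))]; return T[:3,:3]@(r*w)+T[:3,3]
    rw=T[:3,:3]@r; return T[:3,3]+rw*(z-T[2,3])/rw[2]
def proj(f,P):
    p,d,m,T=load(f); c=T[:3,:3].T@(np.asarray(P)-T[:3,3]); return m[0,0]*c[0]/-c[2]+m[0,2], m[1,1]*(-c[1])/-c[2]+m[1,2]
E
python3 - <<'E'
from h import *
np.set_printoptions(precision=4,suppress=True)
print(read_state())
for n in ('side','top','wrist'):
    p,d,c=snap(n,n+'0'); print(n,c)
E
```

```text
pics
{'time_s': 0.0, 'q': array([ 1.273 ,  0.4684, -0.0116,  1.6036,  0.006 ,  1.0714, -0.0563]), 'dq': array([-0.0002,  0.0005, -0.0001,  0.0019, -0.0006, -0.0002, -0.0013]), 'tau': array([  0.0006, -52.0576,  -0.0123, -24.3755,  -0.0567,   0.0173,
         0.0002]), 'eef_pos': array([ 0.1636, -0.6285,  0.1993]), 'tcp_rot': array([-3.1399,  0.0001,  0.2548]), 'ft_force': array([ 0.6423,  0.6979, -0.6424]), 'moment': array([ 0.0079, -0.0401, -0.0019]), 'finger_gap': 0.09199032008663434}
side {'mtx': array([[404.1263,   0.    , 274.6797],
       [  0.    , 404.1263, 210.5882],
       [  0.    ,   0.    ,   1.    ]]), 'cam_to_world': array([[-0.9901,  0.0923, -0.1055,  0.4584],
       [-0.1402, -0.6342,  0.7604,  0.915 ],
       [ 0.0033,  0.7677,  0.6408,  0.8694],
       [ 0.    ,  0.    ,  0.    ,  1.    ]])}
top {'mtx': array([[396.3411,   0.    , 278.1889],
       [  0.    , 396.3411, 212.2355],
       [  0.    ,   0.    ,   1.    ]]), 'cam_to_world': array([[ 0.0126,  0.9839, -0.1782,  0.4249],
       [-0.9998,  0.0154,  0.0142, -0.0307],
       [ 0.0167,  0.178 ,  0.9839,  1.113 ],
       [ 0.    ,  0.    ,  0.    ,  1.    ]])}
wrist {'mtx': array([[310.1048,   0.    , 284.8473],
       [  0.    , 310.1048, 207.7396],
       [  0.    ,   0.    ,   1.    ]]), 'cam_to_world': array([[ 0.2521,  0.9331,  0.2563,  0.2351],
       [-0.9677,  0.2432,  0.0664, -0.6094],
       [-0.0004, -0.2648,  0.9643,  0.3851],
       [ 0.    ,  0.    ,  0.    ,  1.    ]])}
```

View pics/top0.png

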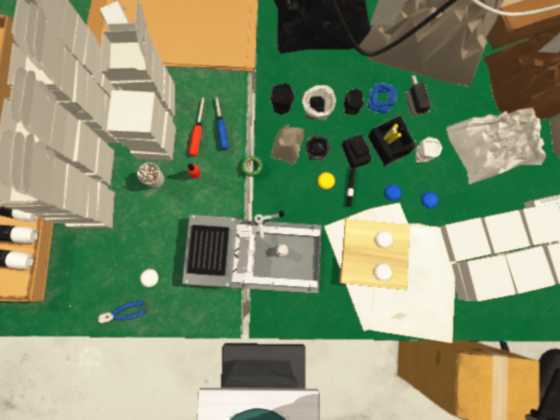

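View pics/side0.png

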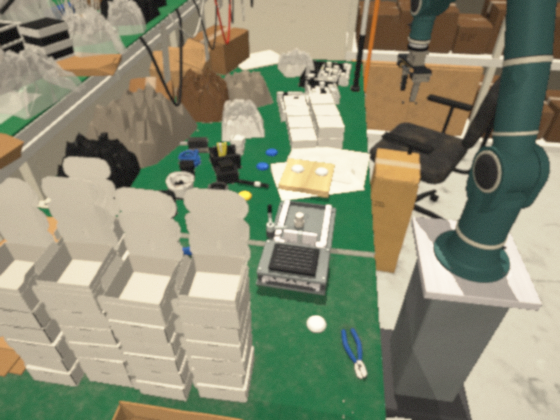

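View pics/wrist0.png

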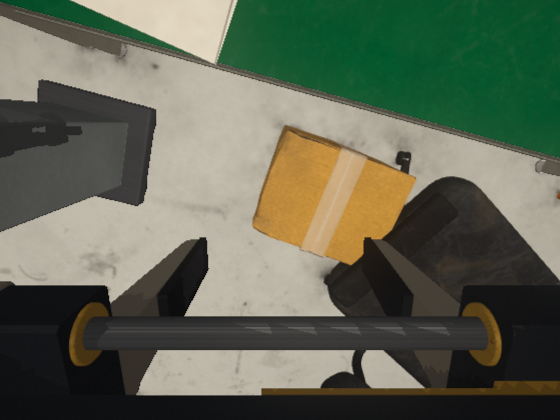

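The top view shows two caps on the board at (384,240) and (383,272), one on the bench at (150,278), and a white thing at (428,149) that needs checking. The gauge is at about (282,251) and the lever knob at (281,213).

```bash
python3 - <<'E'
from h import *
np.set_printoptions(precision=4,suppress=True)
p,d,m,T=load('top0')
b=p[:,:,::-1]
cv2.imwrite('pics/t0a.png',cv2.resize(b[190:300,170:330],None,fx=5,fy=5,interpolation=cv2.INTER_CUBIC))
cv2.imwrite('pics/t0b.png',cv2.resize(b[80:300,310:460],None,fx=2.7,fy=2.7,interpolation=cv2.INTER_CUBIC))
for n,u,v in [('c1',384,240),('c2',383,272),('c3',150,278),('w',428,149),('gauge',282,250),('knob',281,213),('piv',259,222),('hood',208,250),('board',360,255),('bench',340,210),('y',326,181),('b1',393,192),('b2',430,200),('glue',194,171),('tape',251,167),('pen',351,188),('wh',320,100)]:
    print(n,pt('top0',u,v))
# station corners
for u,v in [(188,217),(184,285),(320,292),(320,225)]: print(pt('top0',u,v), pt('top0',u,v,0.006))
E
```

```text
c1 [ 0.5468 -0.3362  0.0391]
c2 [ 0.4603 -0.3309  0.0375]
c3 [0.4366 0.301  0.0109]
w [ 0.8011 -0.4619  0.0625]
gauge [ 0.5151 -0.0577  0.0459]
knob [ 0.6099 -0.053   0.081 ]
piv [0.5889 0.0055 0.055 ]
hood [0.5111 0.1385 0.0604]
board [ 0.5057 -0.2713  0.0308]
bench [ 0.6355 -0.2236  0.0012]
y [ 0.7184 -0.1831  0.0088]
b1 [ 0.6894 -0.3761  0.0075]
b2 [ 0.6674 -0.4814  0.0086]
glue [0.7284 0.1875 0.0545]
tape [ 0.9881  0.0785 -0.7629]
pen [ 0.6969 -0.2533  0.0168]
wh [ 0.9422 -0.1609  0.061 ]
[ 0.6089  0.2091 -0.0008] [0.6077 0.2077 0.006 ]
[0.4189 0.2098 0.0005] [0.419  0.2086 0.006 ]
[ 0.4046 -0.1651 -0.0012] [ 0.4048 -0.1642  0.006 ]
[ 0.5906 -0.1654  0.0059] [ 0.5906 -0.1654  0.006 ]
```

```bash
ls pics
```

```text
side0.npz
side0.png
t0a.png
t0b.png
top0.npz
top0.png
wrist0.npz
wrist0.png
```

View pics/t0a.png

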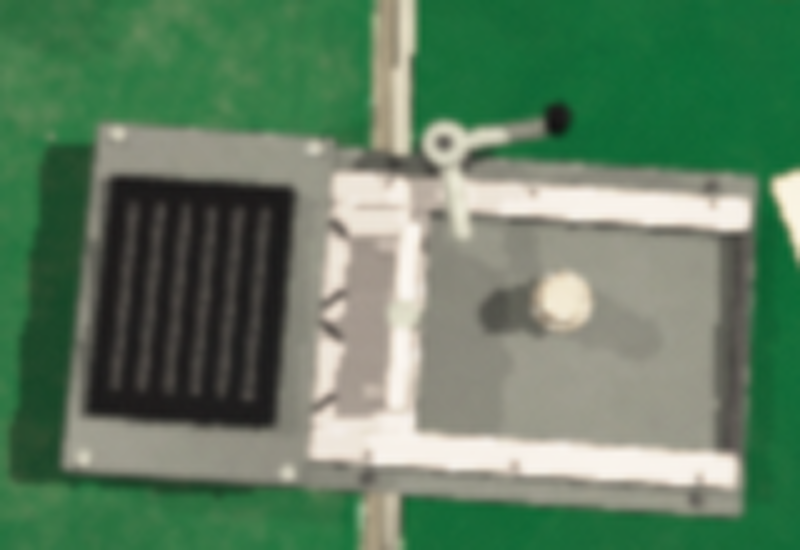

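View pics/t0b.png

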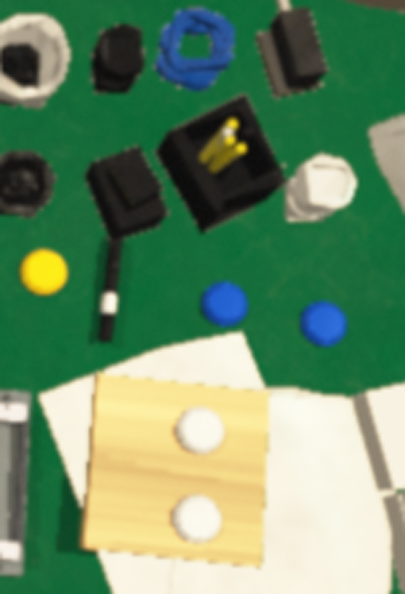

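```bash
python3 - <<'E'
from h import *
np.set_printoptions(precision=4,suppress=True)
p,d,m,T=load('top0')
v,u=np.mgrid[:420,:560]
r=np.stack([(u-m[0,2])/m[0,0],-(v-m[1,2])/m[1,1],-np.ones(u.shape)],-1)*d[...,None]
W=r@T[:3,:3].T+T[:3,3]
z=W[...,2]; 
hsv=cv2.cvtColor(p,cv2.COLOR_RGB2HSV)
white=(hsv[...,1]<70)&(hsv[...,2]>150)
for name,mk in [('white z4-14',white&(z>.004)&(z<.014)),('white z32-42',white&(z>.033)&(z<.042)),('any z5-13',(z>.005)&(z<.013))]:
    n,l,s,c=cv2.connectedComponentsWithStats(mk.astype(np.uint8))
    print(name)
    for i in range(1,n):
        if s[i,4]>60 and s[i,4]<1500: print(s[i],c[i],np.median(W[l==i],axis=0))
# paper sheet heights
for a in [(330,225),(430,240),(420,310),(350,310),(440,290)]: print(a,W[a[1],a[0]])
cv2.imwrite('pics/t0c.png',cv2.resize(p[140:200,180:270,::-1],None,fx=6,fy=6,interpolation=cv2.INTER_CUBIC))
E
```

```text
white z4-14
[448 126  25  58 170] [460.1765 154.1765] [ 0.8056 -0.5784  0.0091]
[349 203  61  22 611] [384.1768 214.7267] [ 0.6202 -0.3549  0.0097]
[325 219  20  39 269] [337.0967 235.829 ] [ 0.5604 -0.2152  0.0057]
[233 230  18  47 275] [241.3273 252.2255] [0.5135 0.055  0.0125]
[ 250  237   63   44 1089] [292.4215 260.9587] [ 0.4802 -0.092   0.0064]
[141 269  17  18 217] [148.9908 277.7097] [0.4367 0.3045 0.008 ]
[264 287  43   4  74] [284.8784 288.3919] [ 0.4138 -0.0639  0.0065]
[ 99 313  14  10  75] [105.4933 317.8933] [0.3292 0.4149 0.0068]
white z32-42
[455 125  32  54 193] [468.772  151.3679] [ 0.8092 -0.5874  0.0375]
[376 231  17  17 191] [384.1571 238.7225] [ 0.5501 -0.337   0.0368]
[375 264  17  17 206] [383.0583 271.8689] [ 0.4604 -0.3312  0.0368]
any z5-13
[249   0   9  30 107] [253.4112  13.7103] [1.2501 0.039  0.0114]
[248  30   8  26  94] [251.7872  42.7872] [1.1491 0.0401 0.0118]
[286  47  68   6 133] [320.0977  48.8271] [ 1.1374 -0.1713  0.0092]
[239  55  17  16  86] [249.0349  63.7093] [1.079  0.0452 0.0099]
[405  91  21  26 110] [411.2364 104.2727] [ 0.961  -0.4391
[... 498 characters left out ...]
8 192] [291.0365 225.349 ] [ 0.5885 -0.0805  0.007 ]
[334 236  10  22  69] [339.8696 245.6667] [ 0.5374 -0.221   0.0063]
[434 250  16  22 100] [441.04 262.97] [ 0.4854 -0.5001  0.0119]
[ 41 253   8  49  78] [ 44.4872 275.6795] [0.4423 0.5881 0.0095]
[141 270  17  17 193] [149.0052 277.8601] [0.4367 0.3044 0.0082]
[232 282  87  12 358] [276.0503 287.243 ] [ 0.416  -0.0434  0.007 ]
[ 99 301  47  22 303] [123.4851 312.8317] [0.3396 0.3648 0.0081]
[233 409  52  11 319] [258.2571 414.4922] [ 0.0915 -0.0011  0.0103]
(330, 225) [ 0.5916 -0.1943  0.0019]
(430, 240) [ 0.551  -0.4708  0.0189]
(420, 310) [ 0.3601 -0.4365  0.0094]
(350, 310) [ 0.3573 -0.2471 -0.0007]
(440, 290) [ 0.4144 -0.4922  0.0153]
```

View pics/t0c.png

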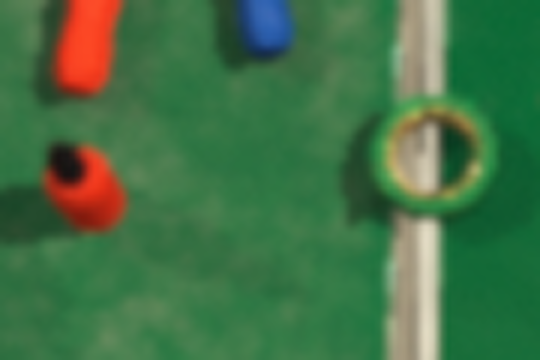

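```bash
python3 -m pendant '[{"dx":0,"dz":-0.03},{"dx":0.03,"dy":-0.05,"dz":-0.02,"roll":5},{"dx":0.03,"dy":-0.05},{"dx":0.03,"dy":-0.05},{"dx":0.03,"dy":-0.05},{"dx":0.03,"dy":-0.05},{"dx":0.03,"dy":-0.05},{"dx":0.03,"dy":-0.05}]'
```

```text
schema error: expected keys hand, dx, dy, dz, roll
```

The only white 9 mm-high discs are the three caps: (384,239), (383,272) and (149,278). The look-alikes are yellow (326,180), blue (393,192) and (430,200), and the 62 mm white pot (428,149).

```bash
python3 -m pendant '[{"hand":0.09,"dx":0,"dy":0,"dz":-0.05,"roll":0},{"hand":0.09,"dx":0.04,"dy":-0.04,"dz":-0.02,"roll":0},{"hand":0.09,"dx":0.04,"dy":-0.04,"dz":-0.02,"roll":0},{"hand":0.09,"dx":0.04,"dy":-0.04,"dz":0,"roll":0},{"hand":0.09,"dx":0.04,"dy":-0.04,"dz":0,"roll":0},{"hand":0.09,"dx":0.04,"dy":-0.04,"dz":0,"roll":0},{"hand":0.09,"dx":0.04,"dy":-0.04,"dz":0,"roll":0},{"hand":0.09,"dx":0.04,"dy":-0.04,"dz":0,"roll":0}]'
python3 -c "
from h import *
print(read_state()['q'].round(3))"
```

```text
time_s: 1.15
eef_pos: [0.3648, -0.2858, 0.2902]
tcp_rot: [3.141, -0.0, 0.255]
ft_force: [0.9, 0.1, 0.3]
finger_gap: 0.0902
[ 0.844  0.073 -0.264  1.915  0.021  1.155 -0.744]
```

```bash
python3 -m pendant '[{"hand":0.09,"dx":0.04,"dy":-0.045,"dz":0,"roll":0},{"hand":0.09,"dx":0.04,"dy":-0.045,"dz":0,"roll":0},{"hand":0.09,"dx":0.04,"dy":-0.045,"dz":0,"roll":0},{"hand":0.09,"dx":0.03,"dy":-0.045,"dz":0,"roll":0},{"hand":0.09,"dx":0.0,"dy":-0.02,"dz":0,"roll":0},{"hand":0.09,"dx":0,"dy":0,"dz":0,"roll":8.5},{"hand":0.09,"dx":0,"dy":0,"dz":0,"roll":8.5},{"hand":0.09,"dx":0,"dy":0,"dz":0,"roll":0}]'
python3 -c "
from h import *
print(read_state()['q'].round(3)); snap('wrist','w1')"
```

```text
time_s: 2.15
eef_pos: [0.4584, -0.0569, 0.29]
tcp_rot: [3.141, 0.001, -0.042]
ft_force: [-0.6, 0.2, 0.1]
finger_gap: 0.0899
[ 0.514  0.089 -0.487  1.906  0.046  1.157 -1.603]
```

View pics/w1.png

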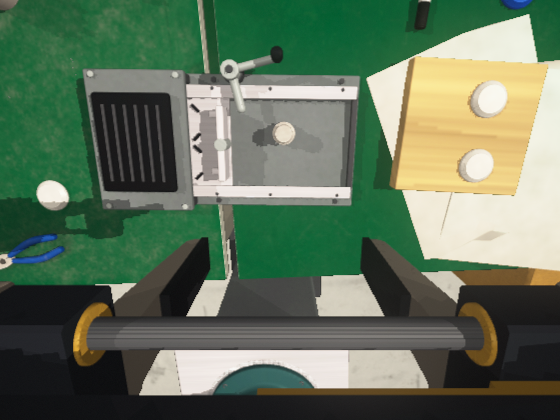

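Good view: hood at (140,140), gauge (284,133), knob (277,55), pivot (230,69), boss (221,145), caps (489,99), (477,165) and (53,195).

```bash
python3 - <<'E'
from h import *
p,d,m,T=load('w1')
cv2.imwrite('pics/w1a.png',cv2.resize(p[40:220,170:370,::-1],None,fx=4,fy=3.3,interpolation=cv2.INTER_CUBIC)[:600])
E
```

```text
(no output)
```

View pics/w1a.png

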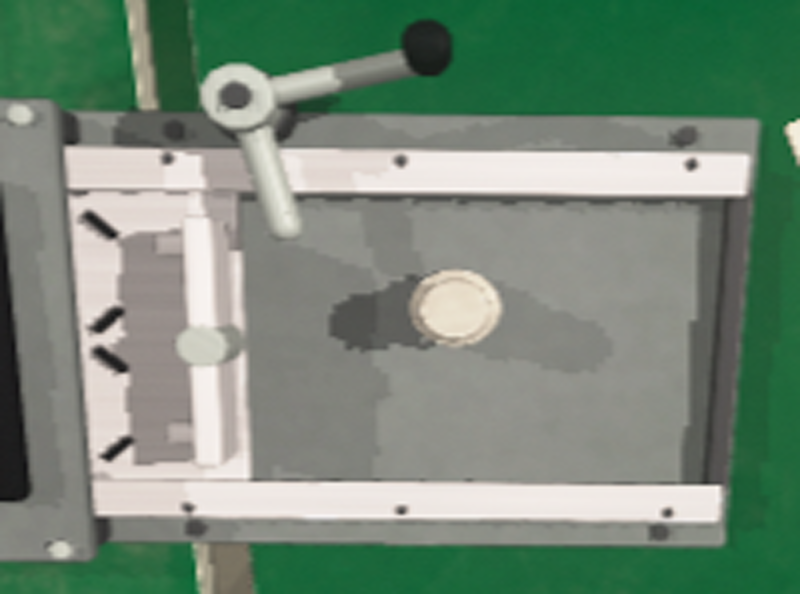

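```bash
python3 - <<'E'
from h import *
np.set_printoptions(precision=4,suppress=True)
def q(u,v): return 170+u/4,40+v/3.3
for n,(u,v),z in [('baseUR',q(760,120),.006),('baseLR',q(724,545),.006),('railUR',q(748,195),.02),('railLR',q(722,486),.02),('boss',q(202,346),.050),('piv',q(236,95),.055),('knob',q(428,47),.079),('gauge',q(456,306),.046),('hoodUR',q(57,102),.059),('hoodLR',q(94,555),.059),('cA',(489,98.5),.035),('cB',(477,165),.035),('cC',(53,195),.007)]:
    print(n,np.round((u,v),1),pt('w1',u,v,z),pt('w1',u,v))
for c in [(85,71),(186,70),(104,208),(194,209)]: print(pt('w1',*c,.059))
# top view cross-check
for n,u,v,z in [('baseUR',170+755/5,190+178/5,.006),('baseLR',170+743/5,190+515/5,.006),('boss',170+402/5,190+312/5,.05),('gauge',170+562/5,190+297/5,.046),('knob',170+557/5,190+118/5,.079),('piv',170+444/5,190+142/5,.055)]: print('top',n,pt('top0',u,v,z))
E
```

```text
baseUR [360.   76.4] [ 0.5904 -0.1683  0.006 ] [ 0.5322 -0.0593  0.4757]
baseLR [351.  205.2] [ 0.4031 -0.1585  0.006 ] [ 0.4021 -0.1592  0.0024]
railUR [357.   99.1] [ 0.5594 -0.1616  0.02  ] [ 0.5596 -0.1623  0.0168]
railLR [350.5 187.3] [ 0.4347 -0.1544  0.02  ] [ 0.4342 -0.1549  0.0174]
boss [220.5 144.8] [0.5068 0.0279 0.05  ] [0.5069 0.0277 0.0511]
piv [229.   68.8] [0.5999 0.0072 0.055 ] [0.5997 0.007  0.0565]
knob [277.   54.2] [ 0.6094 -0.054   0.079 ] [ 0.6094 -0.054   0.079 ]
gauge [284.  132.7] [ 0.519  -0.0583  0.046 ] [ 0.519  -0.0583  0.0461]
hoodUR [184.2  70.9] [0.5992 0.0623 0.059 ] [0.6024 0.0681 0.0392]
hoodLR [193.5 208.2] [0.4225 0.072  0.059 ] [0.407  0.0905 0.0001]
cA [489.   98.5] [ 0.5519 -0.3357  0.035 ] [ 0.5518 -0.3338  0.0379]
cB [477 165] [ 0.4627 -0.3305  0.035 ] [ 0.4633 -0.328   0.039 ]
cC [ 53 195] [0.439  0.3031 0.007 ] [0.4396 0.3007 0.01  ]
[0.6041 0.1855 0.059 ]
[0.6001 0.06   0.059 ]
[0.428  0.1964 0.059 ]
[0.4213 0.0714 0.059 ]
top baseUR [ 0.5889 -0.1682  0.006 ]
top baseLR [ 0.402  -0.1603  0.006 ]
top boss [0.5071 0.0269 0.05  ]
top gauge [ 0.5167 -0.0587  0.046 ]
top knob [ 0.6086 -0.0542  0.079 ]
top piv [0.5987 0.0062 0.055 ]
```

```bash
python3 -m pendant '[{"hand":0.07,"dx":0.06,"dy":-0.001,"dz":0,"roll":0},{"hand":0.07,"dx":0,"dy":0,"dz":0.06,"roll":0},{"hand":0.07,"dx":0,"dy":0,"dz":0.06,"roll":0},{"hand":0.07,"dx":0,"dy":0,"dz":0.06,"roll":0},{"hand":0.07,"dx":0,"dy":0,"dz":0.02,"roll":0},{"hand":0.07,"dx":0,"dy":0,"dz":0,"roll":0},{"hand":0.07,"dx":0,"dy":0,"dz":0,"roll":0},{"hand":0.07,"dx":0,"dy":0,"dz":0,"roll":0}]' 20
python3 -c "
from h import *
snap('wrist','w2')"
```

```text
time_s: 3.2
eef_pos: [0.52, -0.058, 0.0916]
tcp_rot: [3.141, -0.003, -0.042]
ft_force: [-0.3, 0.3, -0.3]
finger_gap: 0.0701
```

View pics/w2.png

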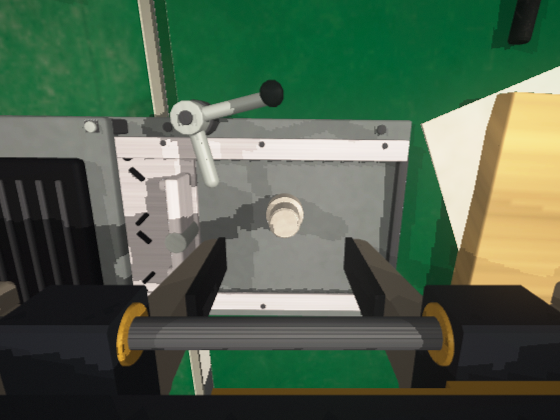

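```bash
python3 - <<'E'
from h import *
np.set_printoptions(precision=4,suppress=True)
for n,u,v,z in [('gtop',285.5,221,.046),('boss',176,243,.05),('piv',187,117,.055),('knob',272,91,.079),('UR',411,122,.006),('cam',285,232,.046)]: print(n,pt('w2',u,v,z),pt('w2',u,v))
E
```

```text
gtop [ 0.5197 -0.0581  0.046 ] [ 0.5199 -0.0581  0.0466]
boss [0.5065 0.0284 0.05  ] [0.5073 0.0276 0.052 ]
piv [0.6004 0.0065 0.055 ] [0.6004 0.0065 0.055 ]
knob [ 0.6125 -0.0537  0.079 ] [ 0.6124 -0.0537  0.0798]
UR [ 0.5901 -0.1673  0.006 ] [ 0.5901 -0.1669  0.0069]
cam [ 0.5106 -0.0574  0.046 ] [ 0.5108 -0.0574  0.0465]
```

```bash
python3 -m pendant '[{"hand":0.07,"dx":0,"dy":0,"dz":0.03,"roll":0},{"hand":0.07,"dx":0,"dy":0,"dz":0.03,"roll":0},{"hand":0.07,"dx":0,"dy":0,"dz":0.01,"roll":0},{"hand":0.02,"dx":0,"dy":0,"dz":0,"roll":0},{"hand":0.02,"dx":0,"dy":0,"dz":0,"roll":0},{"hand":0.02,"dx":0,"dy":0,"dz":0,"roll":0},{"hand":0.02,"dx":0,"dy":0,"dz":0,"roll":0},{"hand":0.02,"dx":0,"dy":0,"dz":0,"roll":0}]' 25
```

```text
time_s: 4.25
eef_pos: [0.5192, -0.0577, 0.0205]
tcp_rot: [3.142, -0.001, -0.042]
ft_force: [0.3, 0.7, 1.1]
finger_gap: 0.0248
```

```bash
python3 -m pendant '[{"hand":0.02,"dx":0,"dy":0,"dz":-0.02,"roll":0},{"hand":0.02,"dx":0,"dy":0,"dz":-0.05,"roll":0},{"hand":0.02,"dx":0,"dy":0,"dz":-0.06,"roll":0},{"hand":0.02,"dx":0.04,"dy":0.006,"dz":0,"roll":0},{"hand":0.02,"dx":0.04,"dy":0.008,"dz":0,"roll":0},{"hand":0.02,"dx":0.04,"dy":0.008,"dz":0,"roll":0},{"hand":0.02,"dx":0.042,"dy":0.008,"dz":0,"roll":0},{"hand":0.02,"dx":0,"dy":0,"dz":0,"roll":0}]' 25
python3 -c "
from h import *
snap('wrist','w3')"
```

```text
time_s: 5.25
eef_pos: [0.681, -0.0952, 0.1488]
tcp_rot: [-3.141, 0.0, -0.043]
ft_force: [-0.1, -0.2, -0.5]
finger_gap: 0.0247
```

View pics/w3.png

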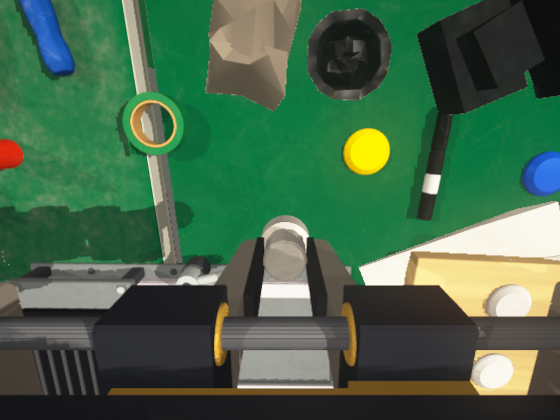

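The gauge is held at (286,240), with clear bench below.

```bash
python3 -m pendant '[{"hand":0.02,"dx":0,"dy":0,"dz":0.05,"roll":0},{"hand":0.02,"dx":0,"dy":0,"dz":0.05,"roll":0},{"hand":0.02,"dx":0,"dy":0,"dz":0.025,"roll":0},{"hand":0.02,"dx":0,"dy":0,"dz":0.006,"roll":0},{"hand":0.02,"dx":0,"dy":0,"dz":0.003,"roll":0},{"hand":0.02,"dx":0,"dy":0,"dz":0,"roll":0},{"hand":0.02,"dx":0,"dy":0,"dz":0,"roll":0},{"hand":0.02,"dx":0,"dy":0,"dz":0,"roll":0}]'
```

```text
time_s: 6.3
eef_pos: [0.68, -0.0946, 0.017]
tcp_rot: [3.141, -0.001, -0.042]
ft_force: [0.4, -0.6, -1.4]
finger_gap: 0.0247
```

```bash
python3 -m pendant '[{"hand":0.02,"dx":0,"dy":0,"dz":0.002,"roll":0},{"hand":0.02,"dx":0,"dy":0,"dz":0.001,"roll":0},{"hand":0.02,"dx":0,"dy":0,"dz":0,"roll":0},{"hand":0.05,"dx":0,"dy":0,"dz":0,"roll":0},{"hand":0.05,"dx":0,"dy":0,"dz":0,"roll":0},{"hand":0.05,"dx":0,"dy":0,"dz":-0.01,"roll":0},{"hand":0.05,"dx":0,"dy":0,"dz":-0.05,"roll":0},{"hand":0.05,"dx":0,"dy":0,"dz":-0.06,"roll":0}]'
python3 -c "
from h import *
snap('wrist','w4')"
```

```text
time_s: 7.3
eef_pos: [0.6787, -0.0943, 0.1337]
tcp_rot: [-3.141, 0.002, -0.042]
ft_force: [1.6, -0.9, 0.6]
finger_gap: 0.05
```

View pics/w4.png

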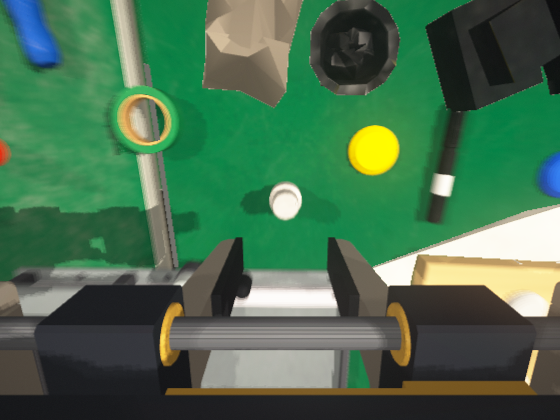

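```bash
python3 -m pendant '[{"hand":0.05,"dx":-0.035,"dy":-0.019,"dz":0,"roll":0},{"hand":0.05,"dx":-0.034,"dy":-0.0185,"dz":0,"roll":0},{"hand":0.05,"dx":0,"dy":0,"dz":0.03,"roll":0},{"hand":0.05,"dx":0,"dy":0,"dz":0.03,"roll":0},{"hand":0.05,"dx":0,"dy":0,"dz":0.014,"roll":0},{"hand":0.005,"dx":0,"dy":0,"dz":0,"roll":0},{"hand":0.005,"dx":0,"dy":0,"dz":0,"roll":0},{"hand":0.005,"dx":0,"dy":0,"dz":0,"roll":0}]' 10
python3 -c "
from h import *
snap('wrist','w5')"
```

```text
time_s: 8.35
eef_pos: [0.613, -0.0541, 0.0603]
tcp_rot: [3.142, -0.002, -0.042]
ft_force: [-0.2, -0.3, 0.5]
finger_gap: 0.0223
```

View pics/w5.png

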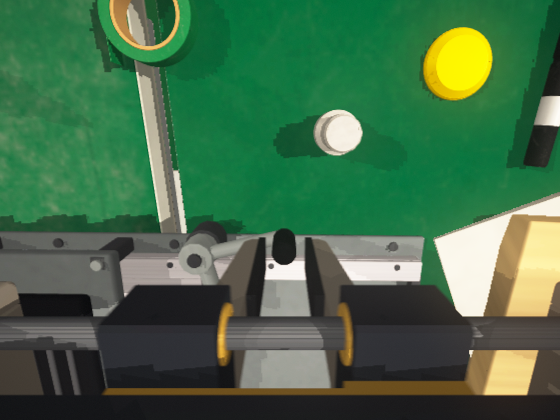

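```bash
python3 -m pendant '[{"hand":0.005,"dx":0,"dy":0,"dz":0,"roll":0},{"hand":0.005,"dx":0,"dy":0,"dz":0,"roll":0},{"hand":0.005,"dx":0.014,"dy":-0.0055,"dz":0,"roll":0},{"hand":0.005,"dx":0.013,"dy":-0.0095,"dz":0,"roll":0},{"hand":0.005,"dx":0.0105,"dy":-0.0125,"dz":0,"roll":0},{"hand":0.005,"dx":0.007,"dy":-0.0145,"dz":0,"roll":0},{"hand":0.005,"dx":0.003,"dy":-0.016,"dz":0,"roll":0},{"hand":0.005,"dx":0,"dy":0,"dz":0,"roll":0}]' 10
python3 -c "
from h import *
snap('wrist','w6')"
```

```text
time_s: 9.4
eef_pos: [0.6627, 0.0044, 0.0589]
tcp_rot: [-3.141, -0.0, -0.039]
ft_force: [2.0, -5.1, 0.9]
finger_gap: 0.0136
```

View pics/w6.png

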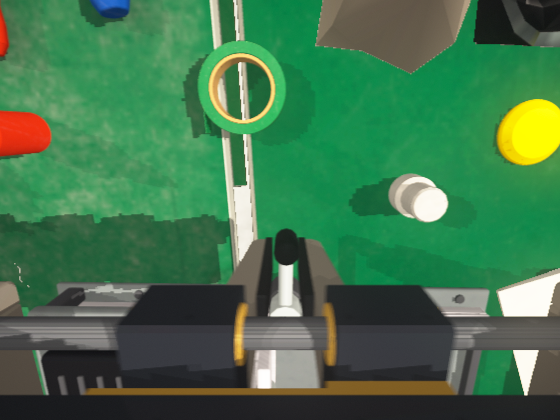

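```bash
python3 -m pendant '[{"hand":0.045,"dx":0,"dy":0,"dz":0,"roll":0},{"hand":0.045,"dx":0,"dy":0,"dz":0,"roll":0},{"hand":0.045,"dx":0,"dy":0,"dz":-0.04,"roll":0},{"hand":0.034,"dx":0,"dy":0,"dz":-0.04,"roll":0},{"hand":0.034,"dx":-0.052,"dy":-0.005,"dz":0,"roll":0},{"hand":0.034,"dx":-0.052,"dy":-0.006,"dz":0,"roll":0},{"hand":0.034,"dx":-0.053,"dy":-0.006,"dz":0,"roll":0},{"hand":0.034,"dx":0,"dy":0,"dz":0,"roll":0}]' 10
python3 -c "
from h import *
snap('wrist','w7')"
```

```text
time_s: 10.45
eef_pos: [0.5017, 0.0255, 0.139]
tcp_rot: [3.14, 0.003, -0.04]
ft_force: [0.8, 0.5, -0.1]
finger_gap: 0.0344
```

View pics/w7.png

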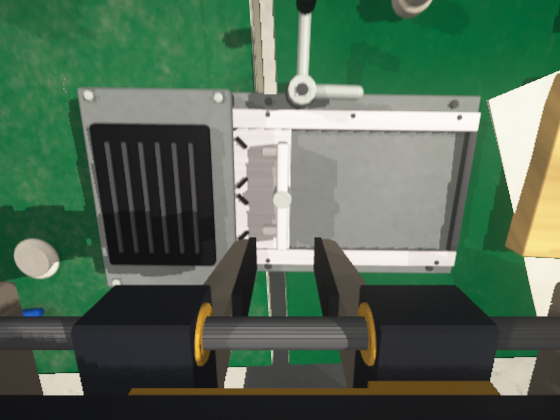

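```bash
python3 - <<'E'
from h import *
np.set_printoptions(precision=4,suppress=True)
print(pt('w7',282,199,.051),pt('w7',282,199))
def f(u,v,z): print(pt('w7',u,v,z))
for a in [(480,96,.006),(476.5,273,.006),(302,90,.055)]: f(*a)
print(proj('w7',[0.508,0.0285,.051]))
p,d,m,T=load('w7'); cv2.imwrite('pics/w7a.png',cv2.resize(p[80:290,220:500,::-1],None,fx=2.8,fy=2.8))
E
```

```text
[0.5084 0.028  0.051 ] [0.5089 0.0279 0.053 ]
[ 0.5923 -0.1677  0.006 ]
[ 0.4019 -0.188   0.006 ]
[0.6002 0.0077 0.055 ]
(np.float64(281.41912462998613), np.float64(199.4858887882384))
```

View pics/w7a.png

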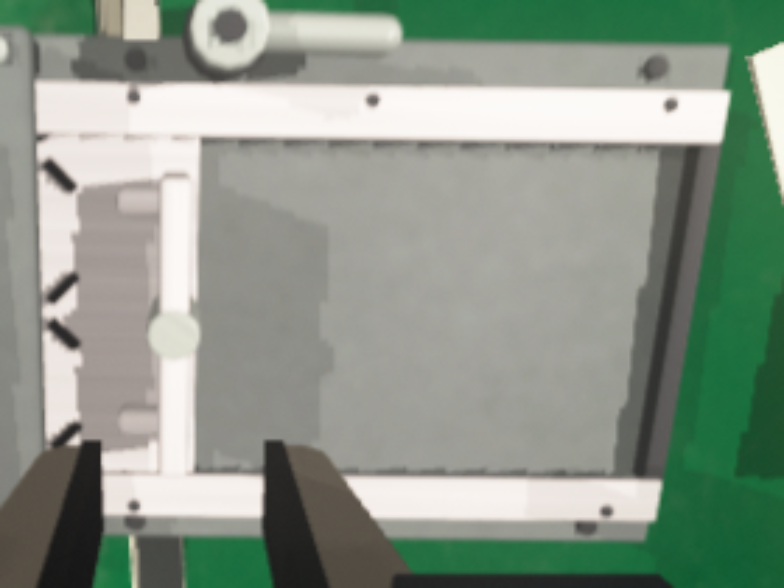

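```bash
python3 -m pendant '[{"hand":0.034,"dx":0.006,"dy":-0.0028,"dz":0.03,"roll":0},{"hand":0.034,"dx":0,"dy":0,"dz":0.03,"roll":0},{"hand":0.034,"dx":0,"dy":0,"dz":0.02,"roll":0},{"hand":0.034,"dx":0,"dy":0,"dz":0.02,"roll":0},{"hand":0.034,"dx":0,"dy":0,"dz":0.005,"roll":0},{"hand":0.01,"dx":0,"dy":0,"dz":0,"roll":0},{"hand":0.01,"dx":0,"dy":0,"dz":0,"roll":0},{"hand":0.01,"dx":0,"dy":0,"dz":0,"roll":0}]' 15
```

```text
time_s: 11.5
eef_pos: [0.5129, 0.0279, 0.0348]
tcp_rot: [-3.141, -0.002, -0.042]
ft_force: [0.8, -0.3, -0.7]
finger_gap: 0.0159
```

```bash
python3 -m pendant '[{"hand":0.01,"dx":-0.0005,"dy":0.012,"dz":0,"roll":0},{"hand":0.01,"dx":0,"dy":0.02,"dz":0,"roll":0},{"hand":0.01,"dx":0,"dy":0.022,"dz":0,"roll":0},{"hand":0.01,"dx":-0.0005,"dy":0.022,"dz":0,"roll":0},{"hand":0.01,"dx":0,"dy":0.022,"dz":0,"roll":0},{"hand":0.01,"dx":0,"dy":0.022,"dz":0,"roll":0},{"hand":0.01,"dx":0,"dy":0.02,"dz":0,"roll":0},{"hand":0.01,"dx":0,"dy":0.01,"dz":0,"roll":0}]' 15
```

```text
time_s: 12.5
eef_pos: [0.5048, -0.1233, 0.0347]
tcp_rot: [3.141, -0.001, -0.044]
ft_force: [-0.7, 2.4, 2.9]
finger_gap: 0.016
```

```bash
python3 -m pendant '[{"hand":0.01,"dx":0,"dy":0.006,"dz":0,"roll":0},{"hand":0.01,"dx":0,"dy":0.006,"dz":0,"roll":0},{"hand":0.01,"dx":-0.0002,"dy":0.006,"dz":0,"roll":0},{"hand":0.01,"dx":0,"dy":0.005,"dz":0,"roll":0},{"hand":0.01,"dx":0,"dy":0,"dz":0,"roll":0},{"hand":0.01,"dx":0,"dy":0,"dz":0,"roll":0},{"hand":0.01,"dx":0,"dy":0,"dz":0,"roll":0},{"hand":0.01,"dx":0,"dy":0,"dz":0,"roll":0}]' 15
```

```text
time_s: 13.5
eef_pos: [0.5042, -0.1441, 0.0347]
tcp_rot: [-3.142, -0.001, -0.041]
ft_force: [-0.4, 2.5, 5.4]
finger_gap: 0.0156
```

```bash
python3 -m pendant '[{"hand":0.01,"dx":0,"dy":0.002,"dz":0,"roll":0},{"hand":0.01,"dx":0,"dy":0.002,"dz":0,"roll":0},{"hand":0.01,"dx":0,"dy":0,"dz":0,"roll":0},{"hand":0.045,"dx":0,"dy":-0.003,"dz":0,"roll":0},{"hand":0.045,"dx":0,"dy":0,"dz":0,"roll":0},{"hand":0.045,"dx":0,"dy":0,"dz":-0.03,"roll":0},{"hand":0.045,"dx":0,"dy":0,"dz":-0.05,"roll":0},{"hand":0.045,"dx":0,"dy":0,"dz":-0.05,"roll":0}]' 15
python3 -c "
from h import *
snap('top','top1')"
```

```text
time_s: 14.5
eef_pos: [0.5028, -0.1465, 0.1651]
tcp_rot: [3.141, 0.002, -0.043]
ft_force: [0.9, -1.5, 0.8]
finger_gap: 0.0446
```

```bash
python3 -m pendant '[{"hand":0.07,"dx":-0.03,"dy":0,"dz":-0.05,"roll":0},{"hand":0.07,"dx":-0.03,"dy":0,"dz":-0.05,"roll":0},{"hand":0.07,"dx":0,"dy":0.03,"dz":0,"roll":0},{"hand":0.07,"dx":0,"dy":0.03,"dz":0,"roll":0},{"hand":0.07,"dx":0,"dy":0,"dz":0,"roll":0},{"hand":0.07,"dx":0,"dy":0,"dz":0,"roll":0},{"hand":0.07,"dx":0,"dy":0,"dz":0,"roll":0},{"hand":0.07,"dx":0,"dy":0,"dz":0,"roll":0}]' 15
python3 -c "
from h import *
snap('wrist','w8')"
```

```text
time_s: 15.55
eef_pos: [0.4412, -0.2025, 0.2641]
tcp_rot: [-3.142, 0.0, -0.041]
ft_force: [-0.3, -0.6, -0.2]
finger_gap: 0.0698
```

View pics/w8.png

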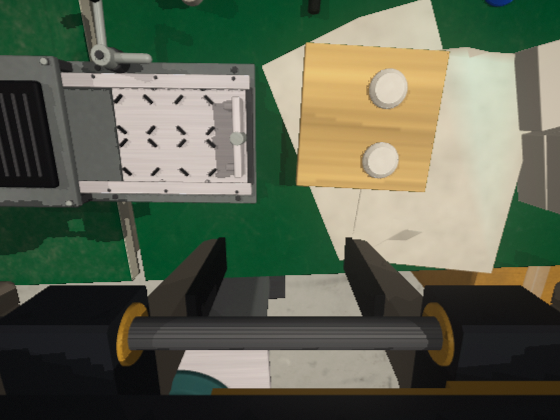

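View pics/top1.png

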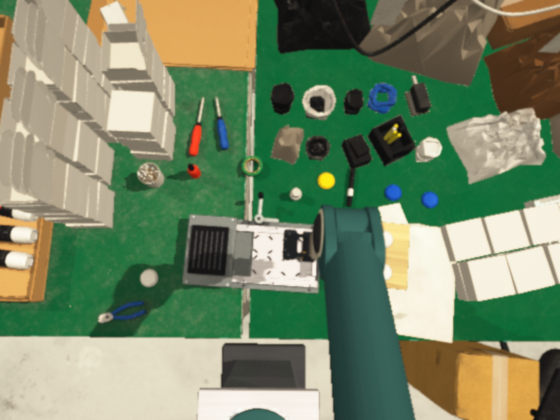

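```bash
cat >> h.py <<'E'
O=np.array([0.506,0.0224,0.]); YAW=np.deg2rad(87.2)
def st(x,y,z=0): c,s=np.cos(YAW),np.sin(YAW); return O+np.array([c*x-s*y,s*x+c*y,z])
PK={1:(-20,28.3),2:(-20,-28.3),3:(60,28.3),4:(60,-28.3)}
def pk(i): x,y=PK[i]; return st(-.087+x/1e3,y/1e3,.014)
E
python3 - <<'E'
from h import *
np.set_printoptions(precision=4,suppress=True)
print('boss',pt('w8',237,139,.051),'exp',st(-.167,0,.05))
for i in PK: print(i,pk(i),proj('w8',pk(i)))
for n,u,v in [('A',388.5,88.5),('B',380,159.5)]: print(n,pt('w8',u,v),pt('w8',u,v,.035))
p,d,m,T=load('w8'); b=p[:,:,::-1].copy()
b=cv2.resize(b,None,fx=4,fy=4,interpolation=cv2.INTER_CUBIC)
for i in PK:
    u,v=proj('w8',pk(i)); cv2.circle(b,(int(u*4+2),int(v*4+2)),3,(0,0,255),-1)
cv2.imwrite('pics/w8a.png',b[260:820,240:1040])
b=cv2.resize(p[:,:,::-1],None,fx=4,fy=4,interpolation=cv2.INTER_CUBIC)
cv2.imwrite('pics/w8b.png',b[200:780,1160:1820])
E
```

```text
boss [ 0.4976 -0.1444  0.051 ] exp [ 0.4978 -0.1444  0.05  ]
1 [ 0.4725 -0.0831  0.014 ] (np.float64(198.54181714079664), np.float64(157.8608098002706))
2 [ 0.529  -0.0859  0.014 ] (np.float64(195.80115303043036), np.float64(115.5540038494919))
3 [ 0.4764 -0.0032  0.014 ] (np.float64(141.12572491852163), np.float64(157.38323229922315))
4 [ 0.5329 -0.006   0.014 ] (np.float64(136.32472089035005), np.float64(115.03350429544177))
A [ 0.5149 -0.2049  0.4498] [ 0.551 -0.337  0.035]
B [ 0.4632 -0.3285  0.0398] [ 0.4626 -0.3299  0.035 ]
```

View pics/w8a.png

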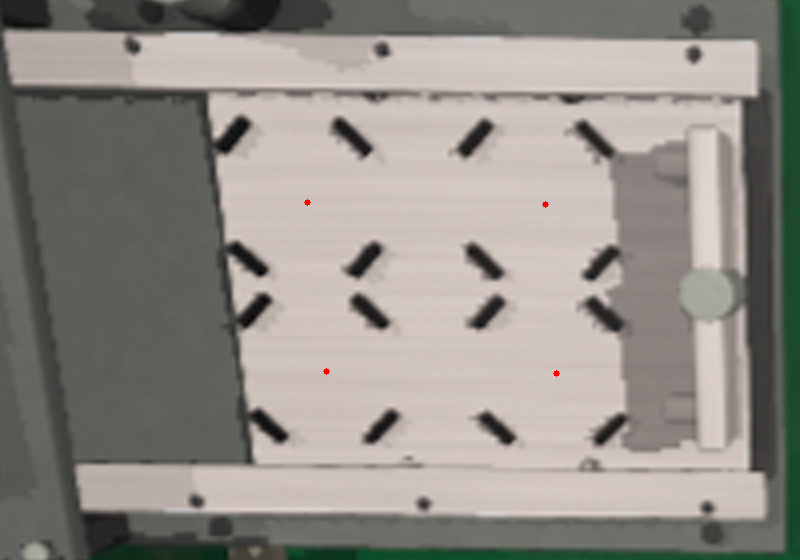

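View pics/w8b.png

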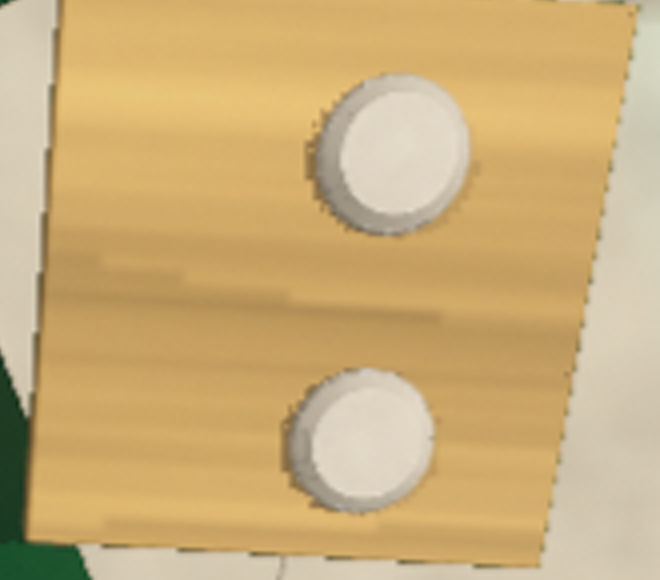

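```bash
python3 -m pendant '[{"hand":0.07,"dx":0.008,"dy":0.042,"dz":0,"roll":0},{"hand":0.07,"dx":0.008,"dy":0.042,"dz":0.03,"roll":0},{"hand":0.07,"dx":0.01,"dy":0.042,"dz":0.04,"roll":0},{"hand":0.07,"dx":0,"dy":0,"dz":0.04,"roll":0},{"hand":0.07,"dx":0,"dy":0,"dz":0.03,"roll":0},{"hand":0.07,"dx":0,"dy":0,"dz":0,"roll":0},{"hand":0.07,"dx":0,"dy":0,"dz":0,"roll":0},{"hand":0.07,"dx":0,"dy":0,"dz":0,"roll":0}]' 15
python3 -c "
from h import *
snap('wrist','w9')"
```

```text
time_s: 16.6
eef_pos: [0.4628, -0.3307, 0.1259]
tcp_rot: [3.14, -0.002, -0.042]
ft_force: [0.9, -0.5, -0.4]
finger_gap: 0.0696
```

View pics/w9.png

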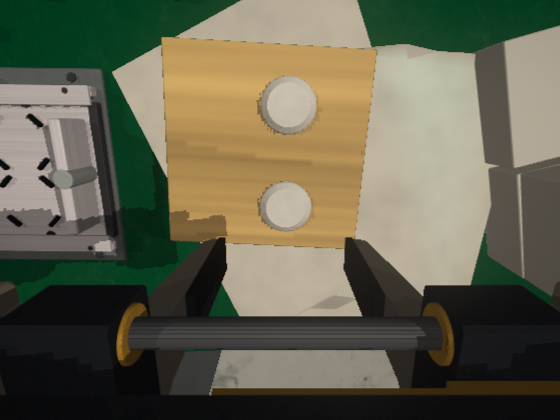

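```bash
cat >> h.py <<'E'
def cap(f,u0,v0,surf,r=45,smax=45,vmin=110):
    p,d,m,T=load(f); hsv=cv2.cvtColor(p,cv2.COLOR_RGB2HSV)
    mk=((hsv[...,1]<smax)&(hsv[...,2]>vmin)).astype(np.uint8)
    roi=np.zeros_like(mk); cv2.circle(roi,(int(u0),int(v0)),r,1,-1); mk&=roi
    n,l,s,c=cv2.connectedComponentsWithStats(mk); i=1+np.argmax(s[1:,4])
    ct=max(cv2.findContours((l==i).astype(np.uint8),cv2.RETR_EXTERNAL,cv2.CHAIN_APPROX_NONE)[0],key=len)[:,0,:]
    P=np.array([pt(f,u,v,surf+.00275)[:2] for u,v in ct])
    (x,y),rad=cv2.minEnclosingCircle((P*1000).astype(np.float32)); 
    A=np.c_[2*P,np.ones(len(P))]; k=np.linalg.lstsq(A,(P**2).sum(1),rcond=None)[0]
    return 'pix',s[i][:4],'enc',np.round([x,y,rad],1),'fit',np.round([k[0]*1e3,k[1]*1e3,1e3*np.sqrt(k[2]+k[0]**2+k[1]**2)],1)
def mv(cur,tgt,yaw):
    d=np.array(tgt)-np.array(cur); c,s=np.cos(yaw),np.sin(yaw)
    return 'dx %.4f dy %.4f dz %.4f'%(c*d[0]+s*d[1], s*d[0]-c*d[1], -d[2])
E
python3 - <<'E'
from h import *
print(cap('w9',285,206,.028)); print(cap('w9',288,104,.028))
for a in [(185,100),(340,200),(285,206)]: print(pt('w9',*a))
E
```

```text
('pix', array([261, 182,  50,  49], dtype=int32), 'enc', array([ 461.1, -330.9,   23.7]), 'fit', array([ 461., -331.,   23.]))
('pix', array([262,  76,  54,  58], dtype=int32), 'enc', array([ 551.2, -337.2,   23.7]), 'fit', array([ 551.4, -337.7,   22.8]))
[ 0.55928118 -0.24816697  0.02827189]
[ 0.46491296 -0.38233024  0.03002322]
[ 0.46331854 -0.33072755  0.03766255]
```

```bash
python3 -m pendant '[{"hand":0.066,"dx":-0.001,"dy":0,"dz":0.03,"roll":0},{"hand":0.066,"dx":0,"dy":0,"dz":0.03,"roll":0},{"hand":0.066,"dx":0,"dy":0,"dz":0.018,"roll":0},{"hand":0.066,"dx":0,"dy":0,"dz":0.004,"roll":0},{"hand":0.066,"dx":0,"dy":0,"dz":0,"roll":0},{"hand":0.066,"dx":0,"dy":0,"dz":0,"roll":0},{"hand":0.066,"dx":0,"dy":0,"dz":0,"roll":0},{"hand":0.066,"dx":0,"dy":0,"dz":0,"roll":0}]' 15
```

```text
time_s: 17.65
eef_pos: [0.461, -0.3304, 0.0426]
tcp_rot: [3.141, -0.001, -0.042]
ft_force: [-0.4, 0.6, 0.9]
finger_gap: 0.0663
```

Now down 5.5 mm to tips about 1 mm above the board, then close.

```bash
python3 -m pendant '[{"hand":0.066,"dx":0,"dy":0,"dz":0.003,"roll":0},{"hand":0.066,"dx":0,"dy":0,"dz":0.0025,"roll":0},{"hand":0.066,"dx":0,"dy":0,"dz":0,"roll":0},{"hand":0.035,"dx":0,"dy":0,"dz":0,"roll":0},{"hand":0.035,"dx":0,"dy":0,"dz":0,"roll":0},{"hand":0.035,"dx":0,"dy":0,"dz":0,"roll":0},{"hand":0.035,"dx":0,"dy":0,"dz":0,"roll":0},{"hand":0.035,"dx":0,"dy":0,"dz":0,"roll":0}]' 15
```

```text
time_s: 18.65
eef_pos: [0.4608, -0.3302, 0.0367]
tcp_rot: [3.142, -0.0, -0.042]
ft_force: [-0.0, -1.0, -0.5]
finger_gap: 0.0352
```

```bash
python3 -c "
from h import *
snap('wrist','w10')"
```

```text
(no output)
```

View pics/w10.png

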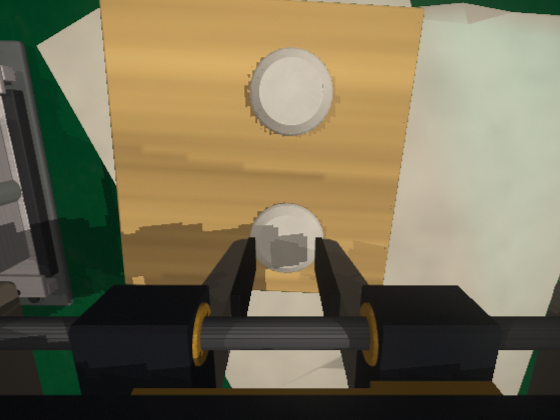

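```bash
python3 - <<'E'
from h import *
np.set_printoptions(precision=4,suppress=True)
s=read_state(); print(s['eef_pos'],s['finger_gap'])
print(cap('w10',288,90,.028,r=60)); 
for dy in (-.0176,0,.0176): print(proj('w10',[.4608,-.3302+dy,.029]),proj('w10',[.4508,-.3302+dy,.029]),proj('w10',[.4708,-.3302+dy,.029]))
p,d,m,T=load('w10'); cv2.imwrite('pics/w10a.png',cv2.resize(p[180:300,200:370,::-1],None,fx=4.5,fy=4.5,interpolation=cv2.INTER_CUBIC))
E
```

```text
[ 0.4608 -0.3302  0.0367] 0.03492008134721134
('pix', array([250,  48,  82,  87], dtype=int32), 'enc', array([ 551.2, -337.1,   23.9]), 'fit', array([ 551.3, -337.3,   23.4]))
(np.float64(311.92299803266894), np.float64(236.70941775609168)) (np.float64(312.2026714776), np.float64(250.67405545661654)) (np.float64(311.63605448922294), np.float64(222.38176993197894))
(np.float64(285.432813036452), np.float64(237.7621504912148)) (np.float64(286.0475505725), np.float64(251.70170500067724)) (np.float64(284.80210923072633), np.float64(223.46055092441767))
(np.float64(258.9877708940646), np.float64(238.81308922754215)) (np.float64(259.9364378329742), np.float64(252.7276254389368)) (np.float64(258.01448597130025), np.float64(224.53746967514547))
```

View pics/w10a.png

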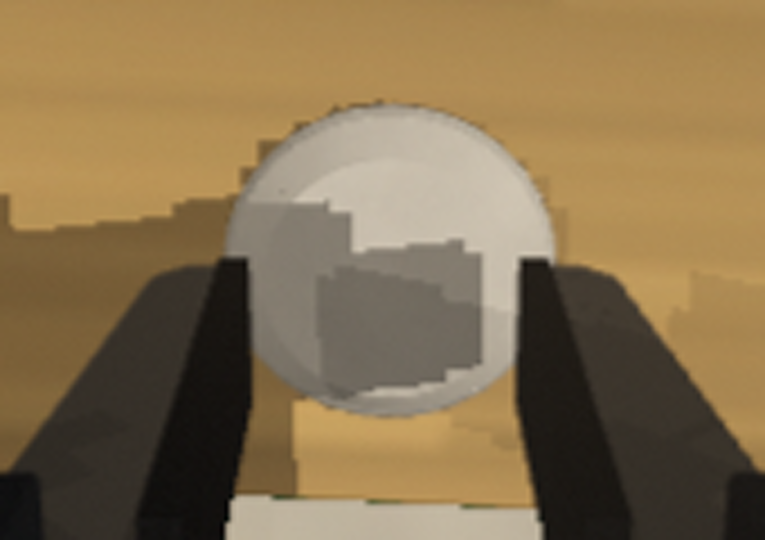

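```bash
python3 - <<'E'
from h import *
np.set_printoptions(precision=4,suppress=True)
print(manip.tcp_to_tips)
for x,y in [(240,263),(243,275),(235,300),(528,263),(532,275),(540,300),(200,270),(570,270),(320,130),(390,180),(100,100),(270,450)]:
    u,v=200+x/4.5,180+y/4.5; print((x,y),pt('w10',u,v))
E
```

```text
0.008
(240, 263) [ 0.4707 -0.3119  0.054 ]
(243, 275) [ 0.4698 -0.3124  0.0559]
(235, 300) [ 0.4712 -0.3127  0.0676]
(528, 263) [ 0.4691 -0.349   0.0539]
(532, 275) [ 0.4701 -0.3488  0.0607]
(540, 300) [ 0.4698 -0.349   0.068 ]
(200, 270) [ 0.4699 -0.3067  0.054 ]
(570, 270) [ 0.4685 -0.3542  0.0555]
(320, 130) [ 0.4826 -0.3221  0.0344]
(390, 180) [ 0.4764 -0.3316  0.0392]
(100, 100) [ 0.4868 -0.2905  0.0289]
(270, 450) [ 0.4297 -0.3112  0.0276]
```

```bash
python3 - <<'E'
from h import *
np.set_printoptions(precision=4,suppress=True)
for f in ['w1','w2','w3','w4','w5','w7','w8','w9','w10']:
    p,d,m,T=load(f)
    v,u=np.mgrid[:420,:560]
    r=np.stack([(u-m[0,2])/m[0,0],-(v-m[1,2])/m[1,1],-np.ones(u.shape)],-1)*d[...,None]
    W=r  # camera frame
    mk=(d>0.05)&(d<0.2)&(v>215)&(v<300)&(abs(u-285)<140)
    # tool down axis in camera frame
    zt=T[:3,:3].T@np.array([0,0,-1.])
    h=W@zt
    hh=np.where(mk,h,-1)
    i=np.unravel_index(np.argmax(hh),hh.shape)
    print(f,'cam z',T[2,3].round(4),'lowest below cam',np.sort(hh[mk])[-5:], i[::-1], d[i],'world z',T[2,3]-hh[i])
E
```

```text
w1 cam z 0.4757 lowest below cam [0.1705 0.1706 0.1706 0.1709 0.171 ] (np.int64(205), np.int64(237)) 0.181992 world z 0.30469493860166497
w2 cam z 0.2776 lowest below cam [0.1706 0.1706 0.1707 0.171  0.1712] (np.int64(344), np.int64(247)) 0.18369415 world z 0.10642533153600947
w3 cam z 0.3345 lowest below cam [0.1906 0.1906 0.1906 0.1907 0.1909] (np.int64(285), np.int64(218)) 0.19972976 world z 0.14364767800487707
w4 cam z 0.3193 lowest below cam [0.1704 0.1704 0.1707 0.1709 0.171 ] (np.int64(238), np.int64(237)) 0.18215758 world z 0.1482672759858524
w5 cam z 0.2462 lowest below cam [0.1879 0.1882 0.1883 0.1887 0.1889] (np.int64(283), np.int64(231)) 0.19979532 world z 0.057302340917966654
w7 cam z 0.3244 lowest below cam [0.1703 0.1703 0.1705 0.1709 0.1709] (np.int64(252), np.int64(237)) 0.18211375 world z 0.15350824382903175
w8 cam z 0.4498 lowest below cam [0.1706 0.1707 0.1707 0.1713 0.1714] (np.int64(226), np.int64(264)) 0.18695995 world z 0.27845534835222274
w9 cam z 0.3118 lowest below cam [0.1707 0.1708 0.1709 0.1715 0.1717] (np.int64(225), np.int64(249)) 0.1844995 world z 0.14009291100437113
w10 cam z 0.2224 lowest below cam [0.1909 0.1912 0.1912 0.1912 0.1912] (np.int64(219), np.int64(216)) 0.19970624 world z 0.03118611566615384
```

The fingers closed over the top of the cap without touching it. Depth shows the real fingertips about 15 mm behind the TCP, not 8 mm ahead as stated. I'll open and descend in small steps, watching the force.

```bash
python3 -m pendant '[{"hand":0.066,"dx":0,"dy":0,"dz":0,"roll":0},{"hand":0.066,"dx":0,"dy":0,"dz":0,"roll":0},{"hand":0.066,"dx":0,"dy":0,"dz":0,"roll":0},{"hand":0.066,"dx":0,"dy":0,"dz":0.004,"roll":0},{"hand":0.066,"dx":0,"dy":0,"dz":0,"roll":0},{"hand":0.066,"dx":0,"dy":0,"dz":0,"roll":0},{"hand":0.066,"dx":0,"dy":0,"dz":0,"roll":0},{"hand":0.066,"dx":0,"dy":0,"dz":0,"roll":0}]' 15
```

```text
time_s: 19.7
eef_pos: [0.4608, -0.3302, 0.0327]
tcp_rot: [3.141, -0.0, -0.042]
ft_force: [0.2, -0.1, -0.8]
finger_gap: 0.0658
```

```bash
python3 -m pendant '[{"hand":0.066,"dx":0,"dy":0,"dz":0.004,"roll":0},{"hand":0.066,"dx":0,"dy":0,"dz":0.004,"roll":0},{"hand":0.066,"dx":0,"dy":0,"dz":0.002,"roll":0},{"hand":0.066,"dx":0,"dy":0,"dz":0,"roll":0},{"hand":0.066,"dx":0,"dy":0,"dz":0,"roll":0},{"hand":0.066,"dx":0,"dy":0,"dz":0,"roll":0},{"hand":0.066,"dx":0,"dy":0,"dz":0,"roll":0},{"hand":0.066,"dx":0,"dy":0,"dz":0,"roll":0}]' 15; python3 -c "
from h import *
snap('wrist','w11')"
```

```text
time_s: 20.7
eef_pos: [0.4608, -0.3302, 0.0227]
tcp_rot: [3.142, -0.0, -0.042]
ft_force: [-0.2, -0.3, -0.6]
finger_gap: 0.0663
```

View pics/w11.png

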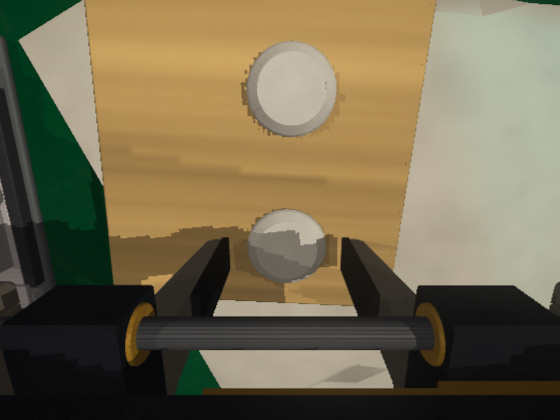

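```bash
python3 -m pendant '[{"hand":0.066,"dx":0,"dy":0,"dz":0.004,"roll":0},{"hand":0.066,"dx":0,"dy":0,"dz":0.002,"roll":0},{"hand":0.066,"dx":0,"dy":0,"dz":0.001,"roll":0},{"hand":0.066,"dx":0,"dy":0,"dz":0.001,"roll":0},{"hand":0.066,"dx":0,"dy":0,"dz":0,"roll":0},{"hand":0.066,"dx":0,"dy":0,"dz":0,"roll":0},{"hand":0.066,"dx":0,"dy":0,"dz":0,"roll":0},{"hand":0.066,"dx":0,"dy":0,"dz":0,"roll":0}]' 15; python3 -c "
from h import *
snap('wrist','w12')
p,d,m,T=load('w12'); cv2.imwrite('pics/w12a.png',cv2.resize(p[180:300,200:370,::-1],None,fx=4.5,fy=4.5,interpolation=cv2.INTER_CUBIC))"
```

```text
time_s: 21.75
eef_pos: [0.4608, -0.3302, 0.0147]
tcp_rot: [3.142, -0.0, -0.042]
ft_force: [0.5, 0.3, 0.1]
finger_gap: 0.0659
```

View pics/w12a.png

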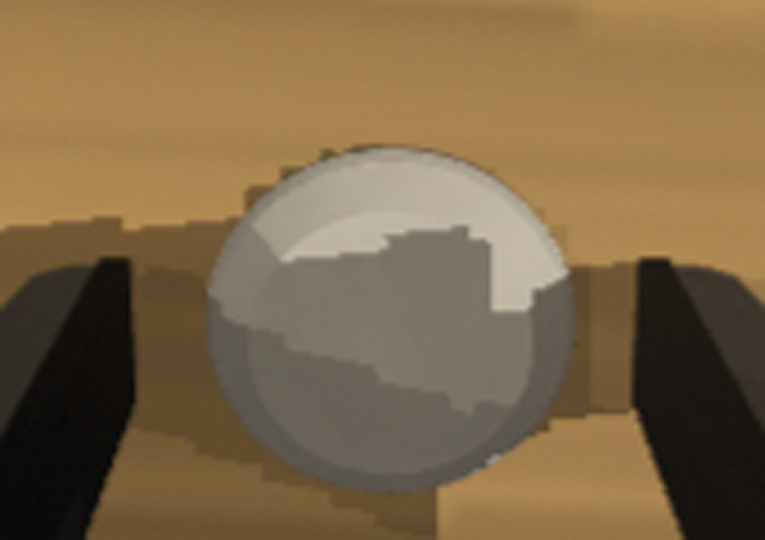

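```bash
python3 -m pendant '[{"hand":0.066,"dx":0,"dy":0,"dz":0.001,"roll":0},{"hand":0.066,"dx":0,"dy":0,"dz":0,"roll":0},{"hand":0.066,"dx":0,"dy":0,"dz":0,"roll":0},{"hand":0.066,"dx":0,"dy":0,"dz":0.0005,"roll":0},{"hand":0.066,"dx":0,"dy":0,"dz":0,"roll":0},{"hand":0.066,"dx":0,"dy":0,"dz":0,"roll":0},{"hand":0.066,"dx":0,"dy":0,"dz":0,"roll":0},{"hand":0.066,"dx":0,"dy":0,"dz":0,"roll":0}]' 15
```

```text
time_s: 22.8
eef_pos: [0.4609, -0.3303, 0.014]
tcp_rot: [3.141, -0.0, -0.042]
ft_force: [-3.2, 0.6, 10.5]
finger_gap: 0.066
```

```bash
python3 -m pendant '[{"hand":0.066,"dx":0,"dy":0,"dz":0.0005,"roll":0},{"hand":0.066,"dx":0,"dy":0,"dz":0,"roll":0},{"hand":0.066,"dx":0,"dy":0,"dz":0.0005,"roll":0},{"hand":0.066,"dx":0,"dy":0,"dz":0,"roll":0},{"hand":0.066,"dx":0,"dy":0,"dz":0,"roll":0},{"hand":0.066,"dx":0,"dy":0,"dz":0,"roll":0},{"hand":0.066,"dx":0,"dy":0,"dz":0,"roll":0},{"hand":0.066,"dx":0,"dy":0,"dz":0,"roll":0}]' 15
```

```text
time_s: 23.8
eef_pos: [0.4609, -0.3303, 0.014]
tcp_rot: [3.141, 0.0, -0.042]
ft_force: [-4.9, 2.6, 17.5]
finger_gap: 0.0656
```

Contact is at TCP z = 0.0140 on the 28 mm board, so the tips really stand 14 mm behind the TCP. I'll raise to 0.7 mm above the board and close.

```bash
python3 -m pendant '[{"hand":0.066,"dx":0,"dy":0,"dz":-0.0025,"roll":0},{"hand":0.066,"dx":0,"dy":0,"dz":0,"roll":0},{"hand":0.036,"dx":0,"dy":0,"dz":0,"roll":0},{"hand":0.036,"dx":0,"dy":0,"dz":0,"roll":0},{"hand":0.036,"dx":0,"dy":0,"dz":0,"roll":0},{"hand":0.036,"dx":0,"dy":0,"dz":0,"roll":0},{"hand":0.036,"dx":0,"dy":0,"dz":0,"roll":0},{"hand":0.036,"dx":0,"dy":0,"dz":0,"roll":0}]' 15
```

```text
time_s: 24.8
eef_pos: [0.4608, -0.3299, 0.0152]
tcp_rot: [-3.141, 0.0, -0.042]
ft_force: [-1.3, 2.3, 6.8]
finger_gap: 0.0442
```

```bash
python3 -m pendant '[{"hand":0.06,"dx":0,"dy":0,"dz":0,"roll":0},{"hand":0.06,"dx":0,"dy":0,"dz":0.001,"roll":0},{"hand":0.06,"dx":0,"dy":0,"dz":0,"roll":0},{"hand":0.036,"dx":0,"dy":0,"dz":0,"roll":0},{"hand":0.036,"dx":0,"dy":0,"dz":0,"roll":0},{"hand":0.036,"dx":0,"dy":0,"dz":0,"roll":0},{"hand":0.036,"dx":0,"dy":0,"dz":0,"roll":0},{"hand":0.036,"dx":0,"dy":0,"dz":0,"roll":0}]' 15
```

```text
time_s: 25.8
eef_pos: [0.4614, -0.3302, 0.0141]
tcp_rot: [3.141, -0.001, -0.042]
ft_force: [-0.4, 0.3, 4.7]
finger_gap: 0.0447
```

```bash
python3 -m pendant '[{"hand":0.036,"dx":0,"dy":0,"dz":-0.004,"roll":0},{"hand":0.036,"dx":0,"dy":0,"dz":-0.01,"roll":0},{"hand":0.036,"dx":0,"dy":0,"dz":-0.02,"roll":0},{"hand":0.036,"dx":0,"dy":0,"dz":-0.02,"roll":0},{"hand":0.036,"dx":0,"dy":0,"dz":0,"roll":0},{"hand":0.036,"dx":0,"dy":0,"dz":0,"roll":0},{"hand":0.036,"dx":0,"dy":0,"dz":0,"roll":0},{"hand":0.036,"dx":0,"dy":0,"dz":0,"roll":0}]' 15; python3 -c "
from h import *
snap('wrist','w13')"
```

```text
time_s: 26.8
eef_pos: [0.4604, -0.3299, 0.0671]
tcp_rot: [-3.141, 0.001, -0.042]
ft_force: [0.5, -0.5, 0.4]
finger_gap: 0.0446
```

View pics/w13.png

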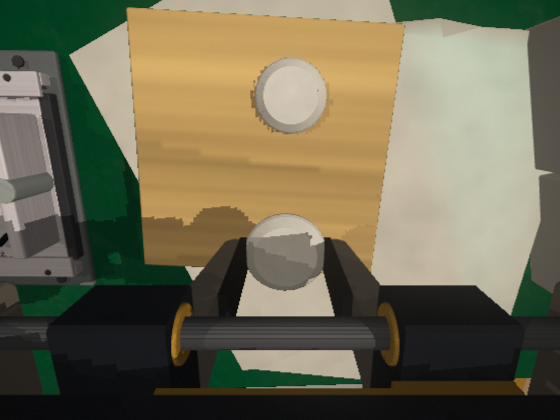

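```bash
python3 - <<'E'
from h import *
np.set_printoptions(precision=4,suppress=True)
for z in (.08,.083,.086): print(pt('w13',286,252,z))
for a in [(286,252),(286,230),(286,275),(265,250),(305,250)]: print(a,pt('w13',*a))
print([pt('w13',u,v,.083) for u,v in [(247,252),(325,252),(286,213),(286,291)]])
print(pk(3)); print(mv([.4605,-.330,.067],pk(3)+[0,0,.12],-.042))
E
```

```text
[ 0.4592 -0.3302  0.08  ]
[ 0.4605 -0.3302  0.083 ]
[ 0.4618 -0.3302  0.086 ]
(286, 252) [ 0.4639 -0.3303  0.0909]
(286, 230) [ 0.4768 -0.3308  0.0903]
(286, 275) [ 0.4496 -0.3297  0.0909]
(265, 250) [ 0.466  -0.3186  0.0918]
(305, 250) [ 0.4653 -0.341   0.0923]
[array([ 0.4615, -0.3072,  0.083 ]), array([ 0.4595, -0.3532,  0.083 ]), array([ 0.4845, -0.3312,  0.083 ]), array([ 0.4347, -0.3291,  0.083 ])]
[ 0.4764 -0.0032  0.014 ]
dx 0.0022 dy -0.3272 dz -0.0670
```

```bash
python3 -m pendant '[{"hand":0.036,"dx":0,"dy":0,"dz":-0.05,"roll":0},{"hand":0.036,"dx":0.002,"dy":-0.055,"dz":-0.01,"roll":0},{"hand":0.036,"dx":0,"dy":-0.055,"dz":0,"roll":0},{"hand":0.036,"dx":0,"dy":-0.055,"dz":0,"roll":0},{"hand":0.036,"dx":0,"dy":-0.055,"dz":0,"roll":0},{"hand":0.036,"dx":0,"dy":-0.055,"dz":0,"roll":0},{"hand":0.036,"dx":0,"dy":-0.052,"dz":0,"roll":0},{"hand":0.036,"dx":0,"dy":0,"dz":0,"roll":0}]' 15; python3 -m pendant '[{"hand":0.036,"dx":0,"dy":0,"dz":0,"roll":0},{"hand":0.036,"dx":0,"dy":0,"dz":0,"roll":0},{"hand":0.036,"dx":0,"dy":0,"dz":0,"roll":0},{"hand":0.036,"dx":0,"dy":0,"dz":0,"roll":0},{"hand":0.036,"dx":0,"dy":0,"dz":0,"roll":0},{"hand":0.036,"dx":0,"dy":0,"dz":0,"roll":0},{"hand":0.036,"dx":0,"dy":0,"dz":0,"roll":0},{"hand":0.036,"dx":0,"dy":0,"dz":0,"roll":0}]' 15;  python3 -c "
from h import *
snap('wrist','w14')
p,d,m,T=load('w14'); cv2.imwrite('pics/w14a.png',cv2.resize(p[90:300,170:400,::-1],None,fx=3,fy=3,interpolation=cv2.INTER_CUBIC)[:600])"
```

```text
time_s: 27.85
eef_pos: [0.4764, 0.0009, 0.1278]
tcp_rot: [-3.14, -0.0, -0.034]
ft_force: [0.2, -0.8, -0.3]
finger_gap: 0.0448
time_s: 28.85
eef_pos: [0.4765, -0.0035, 0.1277]
tcp_rot: [3.142, -0.0, -0.042]
ft_force: [0.9, 0.5, 0.1]
finger_gap: 0.0446
```

View pics/w14.png

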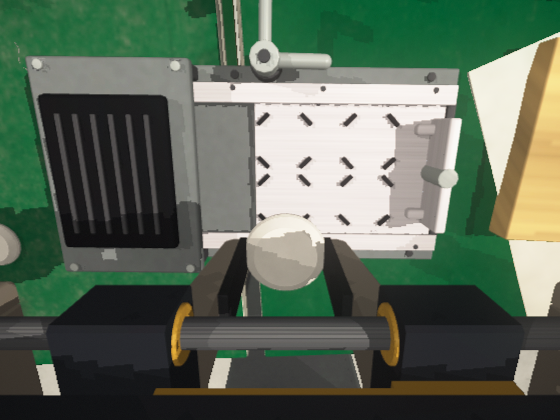

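View pics/w14a.png

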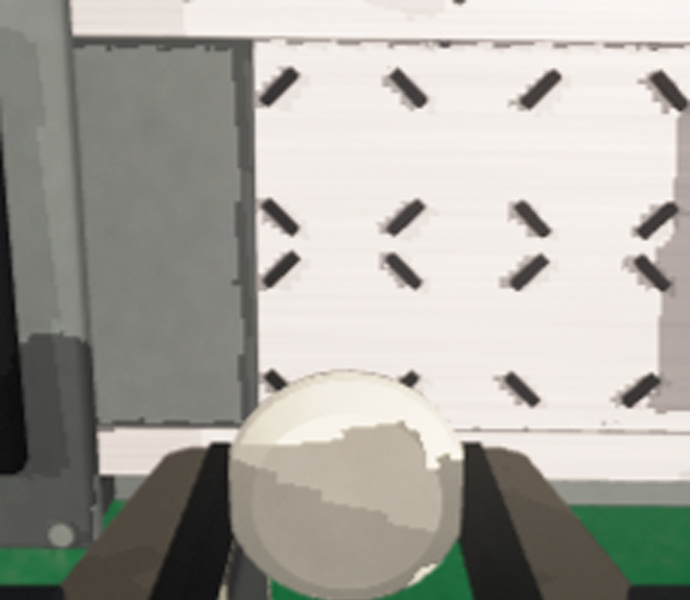

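```bash
python3 - <<'E'
from h import *
np.set_printoptions(precision=4,suppress=True)
g=lambda x,y,z=.017: pt('w14',(x-1)/3+170,(y-1)/3+90,z)[:2]
P={4:[(279,86),(408,88),(281,217),(405,217)],2:[(540,89),(668,91),(532,218),(656,220)],1:[(528,272),(651,272),(521,389),(641,389)]}
for k,v in P.items():
    m=np.mean([g(*a) for a in v],0); print(k,m,pk(k)[:2],'diff mm',1e3*(m-pk(k)[:2]))
m=np.mean([g(*a) for a in [(281,270),(403,271)]],0); m1=np.mean([g(*a) for a in [(528,272),(651,272)]],0)
print('3 upper-row',m,m1, 'p3-p1 ',m-m1, (pk(3)-pk(1))[:2])
print(pt('w14',*( (439+2)/1.0,177),.051), st(-.167,0,.05))
print('cap',pt('w14',286,252,.1275+.0165))
# vector along x from rows
a=np.mean([g(*x) for x in [(408,88),(405,217)]],0);
r=np.array([g(668,91)])-np.array([g(279,86)]); print(np.rad2deg(np.arctan2(-r[0,1],-r[0,0])))
r=np.array([g(656,220)])-np.array([g(281,217)]); print(np.rad2deg(np.arctan2(-r[0,1],-r[0,0])))
r=np.array([g(651,272)])-np.array([g(281,270)]); print(np.rad2deg(np.arctan2(-r[0,1],-r[0,0])))
E
```

```text
4 [ 0.534  -0.0049] [ 0.5329 -0.006 ] diff mm [1.0351 1.026 ]
2 [ 0.5299 -0.0846] [ 0.529  -0.0859] diff mm [0.8474 1.2161]
1 [ 0.4734 -0.0818] [ 0.4725 -0.0831] diff mm [0.9065 1.2546]
3 upper-row [ 0.497 -0.003] [ 0.4932 -0.0827] p3-p1  [0.0038 0.0798] [0.0039 0.0799]
[ 0.4999 -0.1377  0.051 ] [ 0.4978 -0.1444  0.05  ]
cap [ 0.4767 -0.0038  0.144 ]
86.89982138906537
87.14234334650484
87.28223143673488
```

```bash
python3 -m pendant '[{"hand":0.036,"dx":0.0006,"dy":-0.0017,"dz":0.03,"roll":0},{"hand":0.036,"dx":0,"dy":0,"dz":0.04,"roll":0},{"hand":0.036,"dx":0,"dy":0,"dz":0.03,"roll":0},{"hand":0.036,"dx":0,"dy":0,"dz":0.012,"roll":0},{"hand":0.036,"dx":0,"dy":0,"dz":0.004,"roll":0},{"hand":0.036,"dx":0,"dy":0,"dz":0,"roll":0},{"hand":0.036,"dx":0,"dy":0,"dz":0,"roll":0},{"hand":0.036,"dx":0,"dy":0,"dz":0,"roll":0}]' 15; python3 -c "
from h import *
snap('wrist','w15')
p,d,m,T=load('w15'); cv2.imwrite('pics/w15a.png',cv2.resize(p[120:300,160:410,::-1],None,fx=3.2,fy=3.2,interpolation=cv2.INTER_CUBIC)[:600])"
```

```text
time_s: 29.9
eef_pos: [0.4777, -0.002, 0.0124]
tcp_rot: [3.141, -0.001, -0.042]
ft_force: [-0.2, -0.6, -0.7]
finger_gap: 0.0452
```

View pics/w15a.png

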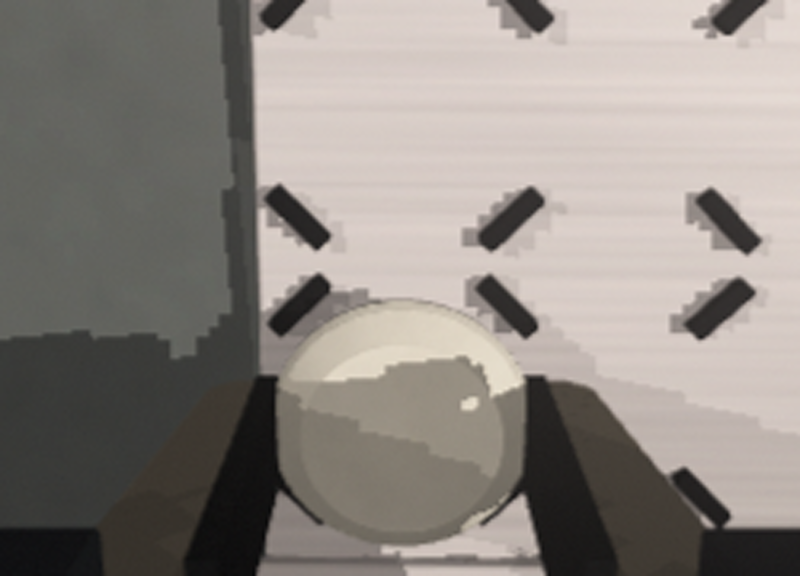

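```bash
python3 -m pendant '[{"hand":0.036,"dx":0,"dy":0,"dz":0.005,"roll":0},{"hand":0.036,"dx":0,"dy":0,"dz":0.004,"roll":0},{"hand":0.036,"dx":0,"dy":0,"dz":0.002,"roll":0},{"hand":0.036,"dx":0,"dy":0,"dz":0.001,"roll":0},{"hand":0.036,"dx":0,"dy":0,"dz":0,"roll":0},{"hand":0.036,"dx":0,"dy":0,"dz":0,"roll":0},{"hand":0.036,"dx":0,"dy":0,"dz":0,"roll":0},{"hand":0.036,"dx":0,"dy":0,"dz":0,"roll":0}]' 15
```

```text
time_s: 30.95
eef_pos: [0.4769, -0.0019, 0.0]
tcp_rot: [3.141, 0.001, -0.042]
ft_force: [-2.0, 0.9, 5.8]
finger_gap: 0.045
```

```bash
python3 -m pendant '[{"hand":0.058,"dx":0,"dy":0,"dz":0,"roll":0},{"hand":0.058,"dx":0,"dy":0,"dz":0,"roll":0},{"hand":0.058,"dx":0,"dy":0,"dz":0,"roll":0},{"hand":0.058,"dx":0,"dy":0,"dz":-0.02,"roll":0},{"hand":0.058,"dx":0,"dy":0,"dz":-0.04,"roll":0},{"hand":0.058,"dx":0,"dy":0,"dz":-0.05,"roll":0},{"hand":0.058,"dx":0,"dy":0,"dz":0,"roll":0},{"hand":0.058,"dx":0,"dy":0,"dz":0,"roll":0}]' 15; python3 -c "
from h import *
snap('wrist','w16')
p,d,m,T=load('w16'); cv2.imwrite('pics/w16a.png',cv2.resize(p[90:300,170:400,::-1],None,fx=3,fy=3,interpolation=cv2.INTER_CUBIC)[:600])"
```

```text
time_s: 31.95
eef_pos: [0.4766, -0.0021, 0.1092]
tcp_rot: [3.141, 0.001, -0.042]
ft_force: [0.2, -0.6, 0.8]
finger_gap: 0.058
```

View pics/w16a.png

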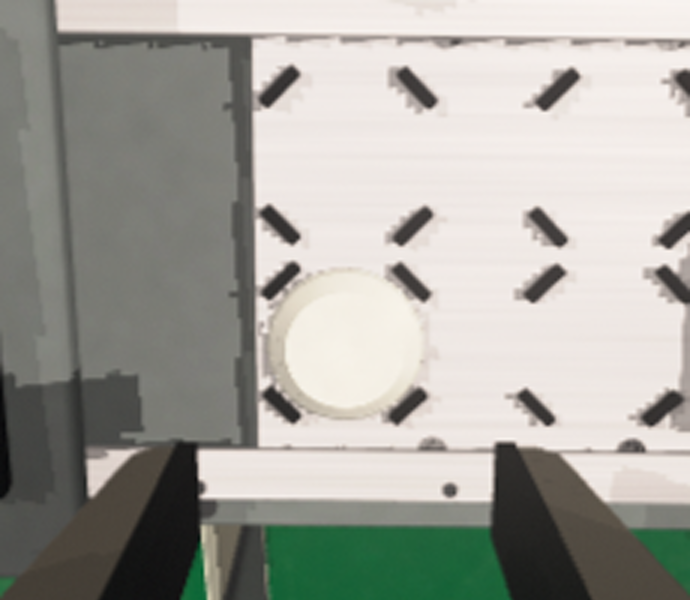

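```bash
python3 -m pendant '[{"hand":0.066,"dx":0.0147,"dy":0.0553,"dz":-0.02,"roll":0},{"hand":0.066,"dx":0.0147,"dy":0.0553,"dz":0,"roll":0},{"hand":0.066,"dx":0.0147,"dy":0.0553,"dz":0,"roll":0},{"hand":0.066,"dx":0.0147,"dy":0.0553,"dz":0,"roll":0},{"hand":0.066,"dx":0.0147,"dy":0.0553,"dz":0,"roll":0},{"hand":0.066,"dx":0.0147,"dy":0.055,"dz":0,"roll":0},{"hand":0.066,"dx":0,"dy":0,"dz":0.04,"roll":0},{"hand":0.066,"dx":0,"dy":0,"dz":0,"roll":0}]' 15;python3 -m pendant '[{"hand":0.066,"dx":0,"dy":0,"dz":0,"roll":0},{"hand":0.066,"dx":0,"dy":0,"dz":0,"roll":0},{"hand":0.066,"dx":0,"dy":0,"dz":0,"roll":0},{"hand":0.066,"dx":0,"dy":0,"dz":0,"roll":0},{"hand":0.066,"dx":0,"dy":0,"dz":0,"roll":0},{"hand":0.066,"dx":0,"dy":0,"dz":0,"roll":0},{"hand":0.066,"dx":0,"dy":0,"dz":0,"roll":0},{"hand":0.066,"dx":0,"dy":0,"dz":0,"roll":0}]' 15; python3 -c "
from h import *
snap('wrist','w17')
print(cap('w17',285,225,.028,r=60))"
```

```text
time_s: 33.0
eef_pos: [0.5479, -0.3352, 0.0845]
tcp_rot: [-3.137, 0.009, -0.042]
ft_force: [-0.9, 0.5, -0.2]
finger_gap: 0.0657
time_s: 34.0
eef_pos: [0.5513, -0.3368, 0.0896]
tcp_rot: [-3.142, 0.0, -0.042]
ft_force: [-0.4, -0.5, -1.1]
finger_gap: 0.0661
('pix', array([258, 188,  57,  56], dtype=int32), 'enc', array([ 550.9, -337.4,   23.8]), 'fit', array([ 550.8, -337.2,   23.2]))
```

View pics/w17.png

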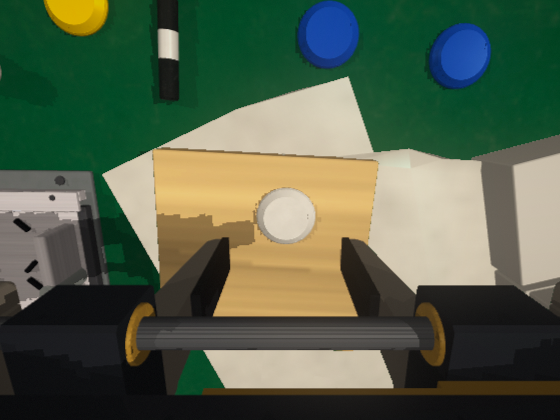

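```bash
python3 -m pendant '[{"hand":0.066,"dx":0,"dy":0.0005,"dz":0.03,"roll":0},{"hand":0.066,"dx":0,"dy":0,"dz":0.03,"roll":0},{"hand":0.066,"dx":0,"dy":0,"dz":0.01,"roll":0},{"hand":0.066,"dx":0,"dy":0,"dz":0.003,"roll":0},{"hand":0.066,"dx":0,"dy":0,"dz":0.0018,"roll":0},{"hand":0.066,"dx":0,"dy":0,"dz":0,"roll":0},{"hand":0.066,"dx":0,"dy":0,"dz":0,"roll":0},{"hand":0.066,"dx":0,"dy":0,"dz":0,"roll":0}]' 15
```

```text
time_s: 35.05
eef_pos: [0.5515, -0.3374, 0.0153]
tcp_rot: [3.141, -0.001, -0.042]
ft_force: [0.1, 0.5, -0.1]
finger_gap: 0.0658
```

```bash
python3 -m pendant '[{"hand":0.066,"dx":0,"dy":0,"dz":0.001,"roll":0},{"hand":0.066,"dx":0,"dy":0,"dz":0,"roll":0},{"hand":0.036,"dx":0,"dy":0,"dz":0,"roll":0},{"hand":0.036,"dx":0,"dy":0,"dz":0,"roll":0},{"hand":0.036,"dx":0,"dy":0,"dz":0,"roll":0},{"hand":0.036,"dx":0,"dy":0,"dz":0,"roll":0},{"hand":0.036,"dx":0,"dy":0,"dz":0,"roll":0},{"hand":0.036,"dx":0,"dy":0,"dz":-0.003,"roll":0}]' 15
```

```text
time_s: 36.05
eef_pos: [0.5506, -0.3372, 0.0163]
tcp_rot: [-3.141, 0.001, -0.042]
ft_force: [0.4, 0.5, -0.4]
finger_gap: 0.0452
```

```bash
python3 -m pendant '[{"hand":0.036,"dx":0,"dy":0,"dz":-0.005,"roll":0},{"hand":0.036,"dx":0,"dy":0,"dz":-0.02,"roll":0},{"hand":0.036,"dx":0,"dy":0,"dz":-0.04,"roll":0},{"hand":0.036,"dx":0,"dy":0,"dz":-0.045,"roll":0},{"hand":0.036,"dx":0,"dy":0,"dz":0,"roll":0},{"hand":0.036,"dx":0,"dy":0,"dz":0,"roll":0},{"hand":0.036,"dx":0,"dy":0,"dz":0,"roll":0},{"hand":0.036,"dx":0,"dy":0,"dz":0,"roll":0}]' 15; python3 -c "
from h import *
snap('wrist','w18')
print(mv([.5513,-.3372,.1],pk(4)+[.0009,.0012,.1],-.042))"
```

```text
time_s: 37.05
eef_pos: [0.5507, -0.3369, 0.1257]
tcp_rot: [-3.141, 0.002, -0.042]
ft_force: [0.2, -0.6, -0.4]
finger_gap: 0.045
dx -0.0314 dy -0.3314 dz -0.0140
```

View pics/w18.png

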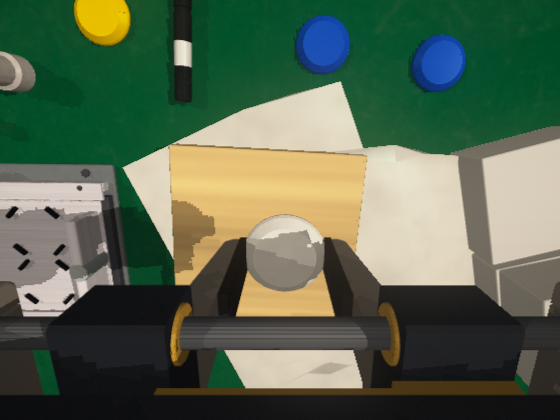

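```bash
python3 -m pendant '[{"hand":0.036,"dx":-0.005,"dy":-0.055,"dz":0,"roll":0},{"hand":0.036,"dx":-0.005,"dy":-0.055,"dz":0,"roll":0},{"hand":0.036,"dx":-0.005,"dy":-0.055,"dz":0,"roll":0},{"hand":0.036,"dx":-0.005,"dy":-0.055,"dz":0,"roll":0},{"hand":0.036,"dx":-0.005,"dy":-0.055,"dz":0,"roll":0},{"hand":0.036,"dx":-0.0058,"dy":-0.0561,"dz":0,"roll":0},{"hand":0.036,"dx":0,"dy":0,"dz":0,"roll":0},{"hand":0.036,"dx":0,"dy":0,"dz":0,"roll":0}]' 15; python3 -m pendant '[{"hand":0.036,"dx":0,"dy":0,"dz":0,"roll":0},{"hand":0.036,"dx":0,"dy":0,"dz":0.03,"roll":0},{"hand":0.036,"dx":0,"dy":0,"dz":0.04,"roll":0},{"hand":0.036,"dx":0,"dy":0,"dz":0.02,"roll":0},{"hand":0.036,"dx":0,"dy":0,"dz":0.01,"roll":0},{"hand":0.036,"dx":0,"dy":0,"dz":0,"roll":0},{"hand":0.036,"dx":0,"dy":0,"dz":0,"roll":0},{"hand":0.036,"dx":0,"dy":0,"dz":0,"roll":0}]' 15;  python3 -c "
from h import *
snap('wrist','w19')
p,d,m,T=load('w19'); cv2.imwrite('pics/w19a.png',cv2.resize(p[120:300,160:410,::-1],None,fx=3.2,fy=3.2,interpolation=cv2.INTER_CUBIC)[:600])"
```

```text
time_s: 38.1
eef_pos: [0.5344, -0.0058, 0.1266]
tcp_rot: [3.141, 0.001, -0.042]
ft_force: [0.8, -0.0, -0.5]
finger_gap: 0.0452
time_s: 39.1
eef_pos: [0.5352, -0.0053, 0.0278]
tcp_rot: [3.141, -0.002, -0.042]
ft_force: [1.0, 0.0, 0.2]
finger_gap: 0.0452
```

View pics/w19a.png

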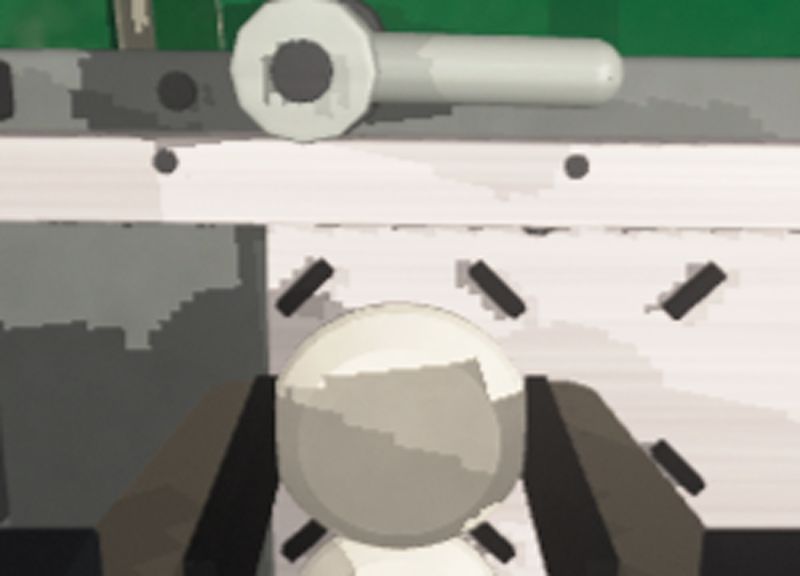

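```bash
python3 -m pendant '[{"hand":0.036,"dx":-0.0007,"dy":-0.0003,"dz":0.01,"roll":0},{"hand":0.036,"dx":0,"dy":0,"dz":0.01,"roll":0},{"hand":0.036,"dx":0,"dy":0,"dz":0.005,"roll":0},{"hand":0.036,"dx":0,"dy":0,"dz":0.002,"roll":0},{"hand":0.036,"dx":0,"dy":0,"dz":0,"roll":0},{"hand":0.036,"dx":0,"dy":0,"dz":0,"roll":0},{"hand":0.036,"dx":0,"dy":0,"dz":0,"roll":0},{"hand":0.036,"dx":0,"dy":0,"dz":0,"roll":0}]' 15
```

```text
time_s: 40.15
eef_pos: [0.5336, -0.0048, 0.0001]
tcp_rot: [3.141, 0.0, -0.042]
ft_force: [-2.2, 0.6, 5.5]
finger_gap: 0.045
```

```bash
python3 -m pendant '[{"hand":0.058,"dx":0,"dy":0,"dz":0,"roll":0},{"hand":0.058,"dx":0,"dy":0,"dz":0,"roll":0},{"hand":0.058,"dx":0,"dy":0,"dz":0,"roll":0},{"hand":0.058,"dx":0,"dy":0,"dz":-0.02,"roll":0},{"hand":0.058,"dx":0,"dy":0,"dz":-0.04,"roll":0},{"hand":0.058,"dx":0,"dy":0,"dz":-0.06,"roll":0},{"hand":0.058,"dx":-0.03,"dy":0,"dz":-0.02,"roll":0},{"hand":0.058,"dx":-0.02,"dy":0,"dz":0,"roll":0}]' 15; python3 -c "
from h import *
snap('wrist','w20')
p,d,m,T=load('w20'); cv2.imwrite('pics/w20a.png',cv2.resize(p[90:300,170:400,::-1],None,fx=3,fy=3,interpolation=cv2.INTER_CUBIC)[:600])"
```

```text
time_s: 41.15
eef_pos: [0.4837, -0.0035, 0.1412]
tcp_rot: [3.14, -0.002, -0.043]
ft_force: [0.3, 0.2, -1.4]
finger_gap: 0.0579
```

View pics/w20.png

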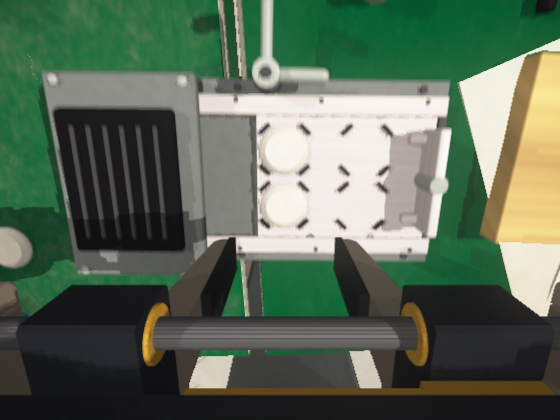

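View pics/w20a.png

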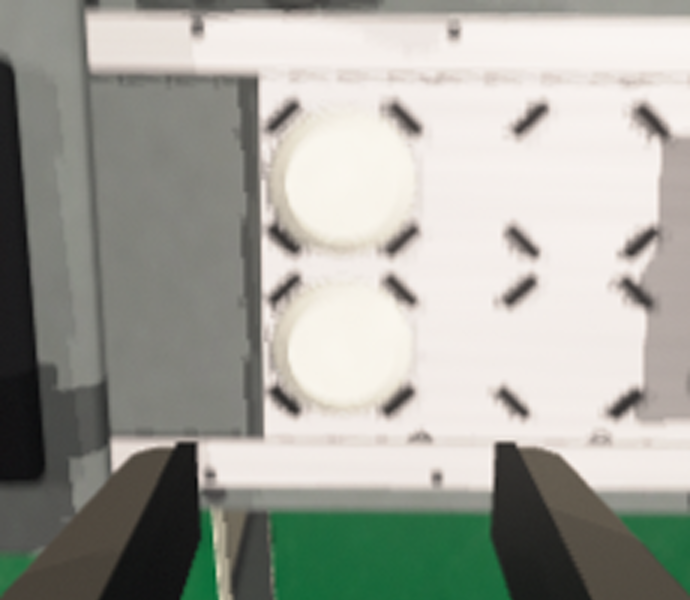

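```bash
python3 -m pendant '[{"hand":0.066,"dx":-0.01,"dy":-0.051,"dz":0,"roll":0},{"hand":0.066,"dx":-0.01,"dy":-0.051,"dz":0,"roll":0},{"hand":0.066,"dx":-0.01,"dy":-0.051,"dz":0,"roll":0},{"hand":0.066,"dx":-0.01,"dy":-0.051,"dz":0,"roll":0},{"hand":0.066,"dx":-0.01,"dy":-0.051,"dz":0,"roll":0},{"hand":0.066,"dx":-0.0086,"dy":-0.0493,"dz":0.01,"roll":0},{"hand":0.066,"dx":0,"dy":0,"dz":0.01,"roll":0},{"hand":0.066,"dx":0,"dy":0,"dz":0,"roll":0}]' 15; python3 -m pendant '[{"hand":0.066,"dx":0,"dy":0,"dz":0,"roll":0},{"hand":0.066,"dx":0,"dy":0,"dz":0,"roll":0},{"hand":0.066,"dx":0,"dy":0,"dz":0,"roll":0},{"hand":0.066,"dx":0,"dy":0,"dz":0,"roll":0},{"hand":0.066,"dx":0,"dy":0,"dz":0,"roll":0},{"hand":0.066,"dx":0,"dy":0,"dz":0,"roll":0},{"hand":0.066,"dx":0,"dy":0,"dz":0,"roll":0},{"hand":0.066,"dx":0,"dy":0,"dz":0,"roll":0}]' 15;  python3 -c "
from h import *
print(read_state()['q'].round(2))
snap('wrist','w21')
print(cap('w21',285,225,.0,r=60))"
```

```text
time_s: 42.2
eef_pos: [0.4377, 0.3022, 0.1183]
tcp_rot: [3.139, 0.002, -0.042]
ft_force: [-0.4, -0.6, -0.2]
finger_gap: 0.0656
time_s: 43.2
eef_pos: [0.438, 0.3037, 0.1198]
tcp_rot: [3.142, 0.0, -0.042]
ft_force: [0.3, -0.6, 0.1]
finger_gap: 0.0661
[-0.19  0.45 -0.59  1.93  0.33  0.86 -2.57]
('pix', array([258, 176,  48,  46], dtype=int32), 'enc', array([438.1, 307.4,  24.4]), 'fit', array([438. , 307.4,  23.8]))
```

View pics/w21.png

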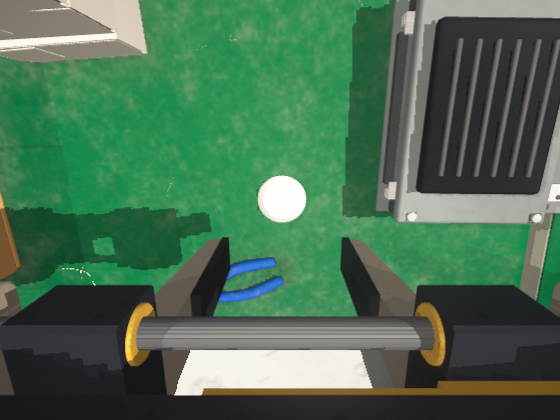

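```bash
python3 - <<'E'
from h import *
np.set_printoptions(precision=4,suppress=True)
for a in [(273,262),(232,268),(280,283),(283,240),(222,298)]: print(a,pt('w21',*a))
E
python3 -m pendant '[{"hand":0.066,"dx":0,"dy":-0.0035,"dz":0.03,"roll":0},{"hand":0.066,"dx":0,"dy":0,"dz":0.03,"roll":0},{"hand":0.066,"dx":0,"dy":0,"dz":0.03,"roll":0},{"hand":0.066,"dx":0,"dy":0,"dz":0,"roll":0},{"hand":0.066,"dx":0,"dy":0,"dz":0,"roll":0},{"hand":0.066,"dx":0,"dy":0,"dz":0,"roll":0},{"hand":0.066,"dx":0,"dy":0,"dz":0,"roll":0},{"hand":0.066,"dx":0,"dy":0,"dz":0,"roll":0}]' 15;  python3 -c "
from h import *
snap('wrist','w22')
print(cap('w22',285,225,.0,r=60))"
```

```text
(273, 262) [0.3734 0.319  0.011 ]
(232, 268) [0.3678 0.3622 0.0097]
(280, 283) [0.5117 0.3013 0.3056]
(283, 240) [0.3931 0.3079 0.0003]
(222, 298) [0.3329 0.3761 0.0095]
time_s: 44.25
eef_pos: [0.4385, 0.3073, 0.0304]
tcp_rot: [-3.141, -0.001, -0.042]
ft_force: [0.5, 0.1, 0.6]
finger_gap: 0.0661
('pix', array([252, 197,  67,  63], dtype=int32), 'enc', array([437.8, 307.6,  24.4]), 'fit', array([437.9, 307.6,  24. ]))
```

View pics/w22.png

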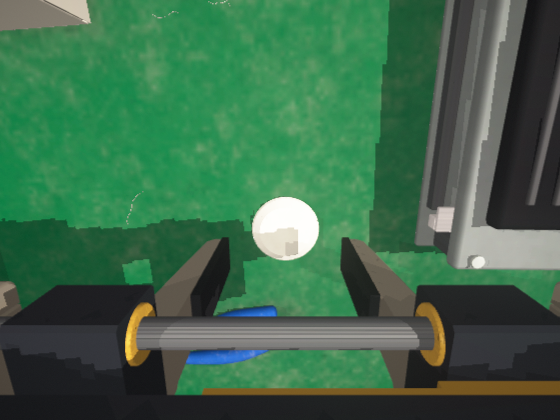

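```bash
python3 -m pendant '[{"hand":0.066,"dx":0,"dy":0,"dz":0.025,"roll":0},{"hand":0.066,"dx":0,"dy":0,"dz":0.012,"roll":0},{"hand":0.066,"dx":0,"dy":0,"dz":0.004,"roll":0},{"hand":0.066,"dx":0,"dy":0,"dz":0.0015,"roll":0},{"hand":0.066,"dx":0,"dy":0,"dz":0,"roll":0},{"hand":0.066,"dx":0,"dy":0,"dz":0,"roll":0},{"hand":0.066,"dx":0,"dy":0,"dz":0,"roll":0},{"hand":0.066,"dx":0,"dy":0,"dz":0,"roll":0}]' 15
```

```text
time_s: 45.3
eef_pos: [0.4383, 0.3072, -0.0125]
tcp_rot: [-3.141, -0.0, -0.042]
ft_force: [0.7, -0.8, -0.0]
finger_gap: 0.0661
```

```bash
python3 -m pendant '[{"hand":0.066,"dx":0,"dy":0,"dz":0.001,"roll":0},{"hand":0.066,"dx":0,"dy":0,"dz":0,"roll":0},{"hand":0.036,"dx":0,"dy":0,"dz":0,"roll":0},{"hand":0.036,"dx":0,"dy":0,"dz":0,"roll":0},{"hand":0.036,"dx":0,"dy":0,"dz":0,"roll":0},{"hand":0.036,"dx":0,"dy":0,"dz":0,"roll":0},{"hand":0.036,"dx":0,"dy":0,"dz":0,"roll":0},{"hand":0.036,"dx":0,"dy":0,"dz":-0.003,"roll":0}]' 15
```

```text
time_s: 46.3
eef_pos: [0.438, 0.3071, -0.0107]
tcp_rot: [3.141, 0.0, -0.042]
ft_force: [0.1, 0.1, -0.1]
finger_gap: 0.0447
```

```bash
python3 -m pendant '[{"hand":0.036,"dx":0,"dy":0,"dz":-0.005,"roll":0},{"hand":0.036,"dx":0,"dy":0,"dz":-0.02,"roll":0},{"hand":0.036,"dx":0,"dy":0,"dz":-0.04,"roll":0},{"hand":0.036,"dx":0,"dy":0,"dz":-0.04,"roll":0},{"hand":0.036,"dx":0,"dy":0,"dz":-0.04,"roll":0},{"hand":0.036,"dx":0,"dy":0,"dz":0,"roll":0},{"hand":0.036,"dx":0,"dy":0,"dz":0,"roll":0},{"hand":0.036,"dx":0,"dy":0,"dz":0,"roll":0}]' 15; python3 -c "
from h import *
snap('wrist','w23')
print(read_state()['eef_pos'],pk(1))
print(mv(read_state()['eef_pos'],pk(1)+[.0009,.0012,.12],-.042))"
```

```text
time_s: 47.3
eef_pos: [0.4375, 0.3066, 0.1335]
tcp_rot: [3.14, 0.002, -0.042]
ft_force: [0.5, 0.0, -0.1]
finger_gap: 0.0447
[0.43750983 0.30672765 0.13337035] [ 0.47250686 -0.08308981  0.014     ]
dx 0.0522 dy 0.3868 dz -0.0006
```

View pics/w23.png

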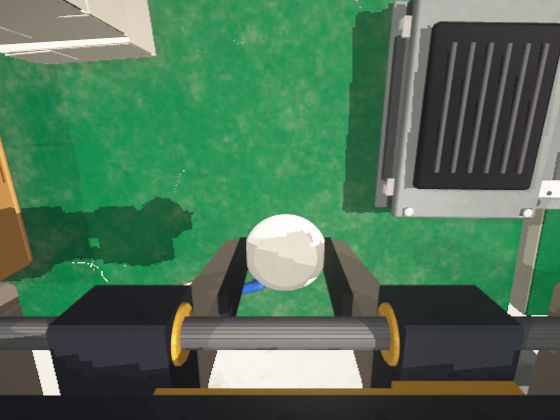

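```bash
python3 -m pendant '[{"hand":0.036,"dx":0.0075,"dy":0.055,"dz":0,"roll":0},{"hand":0.036,"dx":0.0075,"dy":0.055,"dz":0,"roll":0},{"hand":0.036,"dx":0.0075,"dy":0.055,"dz":0,"roll":0},{"hand":0.036,"dx":0.0075,"dy":0.055,"dz":0,"roll":0},{"hand":0.036,"dx":0.0075,"dy":0.055,"dz":0,"roll":0},{"hand":0.036,"dx":0.0075,"dy":0.055,"dz":0,"roll":0},{"hand":0.036,"dx":0.0072,"dy":0.0568,"dz":0,"roll":0},{"hand":0.036,"dx":0,"dy":0,"dz":0,"roll":0}]' 15; python3 -m pendant '[{"hand":0.036,"dx":0,"dy":0,"dz":0,"roll":0},{"hand":0.036,"dx":0,"dy":0,"dz":0,"roll":0},{"hand":0.036,"dx":0,"dy":0,"dz":0.03,"roll":0},{"hand":0.036,"dx":0,"dy":0,"dz":0.04,"roll":0},{"hand":0.036,"dx":0,"dy":0,"dz":0.035,"roll":0},{"hand":0.036,"dx":0,"dy":0,"dz":0,"roll":0},{"hand":0.036,"dx":0,"dy":0,"dz":0,"roll":0},{"hand":0.036,"dx":0,"dy":0,"dz":0,"roll":0}]' 15;  python3 -c "
from h import *
snap('wrist','w24')
p,d,m,T=load('w24'); cv2.imwrite('pics/w24a.png',cv2.resize(p[120:300,160:410,::-1],None,fx=3.2,fy=3.2,interpolation=cv2.INTER_CUBIC)[:600])"
```

```text
time_s: 48.35
eef_pos: [0.4735, -0.0861, 0.1334]
tcp_rot: [3.141, 0.002, -0.05]
ft_force: [0.4, 0.5, 0.5]
finger_gap: 0.0449
time_s: 49.35
eef_pos: [0.4754, -0.0813, 0.0309]
tcp_rot: [3.141, -0.003, -0.041]
ft_force: [0.2, 0.0, 0.6]
finger_gap: 0.0448
```

View pics/w24a.png

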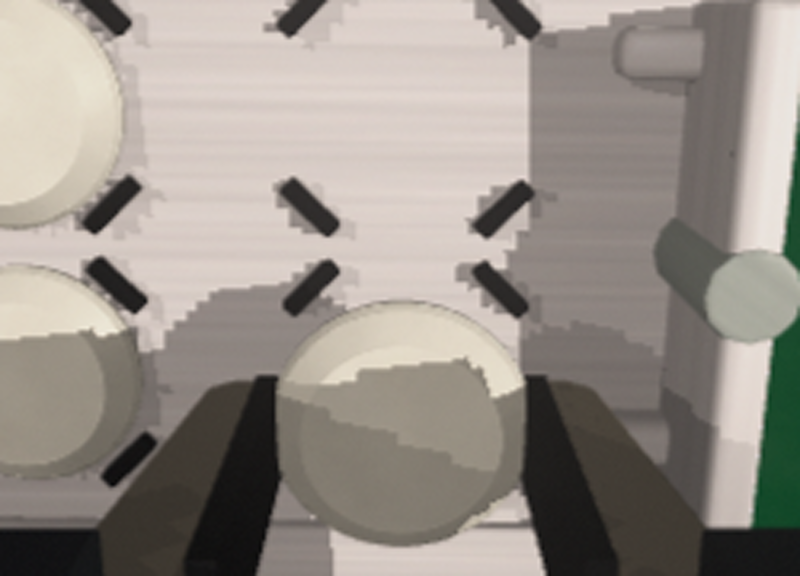

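```bash
python3 -m pendant '[{"hand":0.036,"dx":-0.001,"dy":0.0009,"dz":0.012,"roll":0},{"hand":0.036,"dx":0,"dy":0,"dz":0.008,"roll":0},{"hand":0.036,"dx":0,"dy":0,"dz":0,"roll":0},{"hand":0.036,"dx":0,"dy":0,"dz":0,"roll":0},{"hand":0.036,"dx":0,"dy":0,"dz":0,"roll":0},{"hand":0.036,"dx":0,"dy":0,"dz":0,"roll":0},{"hand":0.036,"dx":0,"dy":0,"dz":0,"roll":0},{"hand":0.036,"dx":0,"dy":0,"dz":0,"roll":0}]' 15;  python3 -c "
from h import *
snap('wrist','w25')
p,d,m,T=load('w25'); cv2.imwrite('pics/w25a.png',cv2.resize(p[120:300,160:410,::-1],None,fx=3.2,fy=3.2,interpolation=cv2.INTER_CUBIC)[:600])"
```

```text
time_s: 50.4
eef_pos: [0.4731, -0.0823, 0.0094]
tcp_rot: [3.142, -0.0, -0.042]
ft_force: [0.6, -0.4, -0.1]
finger_gap: 0.0446
```

View pics/w25a.png

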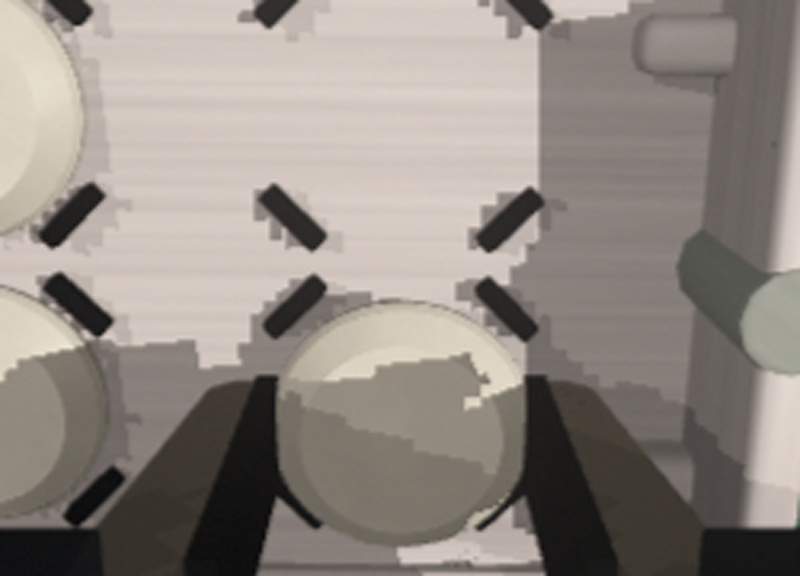

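```bash
python3 -m pendant '[{"hand":0.036,"dx":0,"dy":0,"dz":0.005,"roll":0},{"hand":0.036,"dx":0,"dy":0,"dz":0.003,"roll":0},{"hand":0.036,"dx":0,"dy":0,"dz":0.0015,"roll":0},{"hand":0.036,"dx":0,"dy":0,"dz":0,"roll":0},{"hand":0.036,"dx":0,"dy":0,"dz":0,"roll":0},{"hand":0.058,"dx":0,"dy":0,"dz":0,"roll":0},{"hand":0.058,"dx":0,"dy":0,"dz":0,"roll":0},{"hand":0.058,"dx":0,"dy":0,"dz":0,"roll":0}]' 15
python3 -m pendant '[{"hand":0.058,"dx":0,"dy":0,"dz":-0.01,"roll":0},{"hand":0.058,"dx":0,"dy":0,"dz":-0.04,"roll":0},{"hand":0.058,"dx":0,"dy":0,"dz":-0.05,"roll":0},{"hand":0.058,"dx":-0.02,"dy":0,"dz":-0.04,"roll":0},{"hand":0.058,"dx":0,"dy":0,"dz":0,"roll":0},{"hand":0.058,"dx":0,"dy":0,"dz":0,"roll":0},{"hand":0.058,"dx":0,"dy":0,"dz":0,"roll":0},{"hand":0.058,"dx":0,"dy":0,"dz":0,"roll":0}]' 15
python3 -c "
from h import *
snap('wrist','w26')
p,d,m,T=load('w26'); cv2.imwrite('pics/w26a.png',cv2.resize(p[70:280,180:410,::-1],None,fx=3,fy=3,interpolation=cv2.INTER_CUBIC)[:600])"
```

```text
time_s: 51.45
eef_pos: [0.4735, -0.0828, 0.0]
tcp_rot: [3.141, -0.001, -0.043]
ft_force: [0.0, -2.7, 3.8]
finger_gap: 0.0579
time_s: 52.45
eef_pos: [0.4527, -0.0811, 0.1388]
tcp_rot: [-3.141, 0.002, -0.042]
ft_force: [0.2, 0.6, -0.2]
finger_gap: 0.0576
```

View pics/w26a.png

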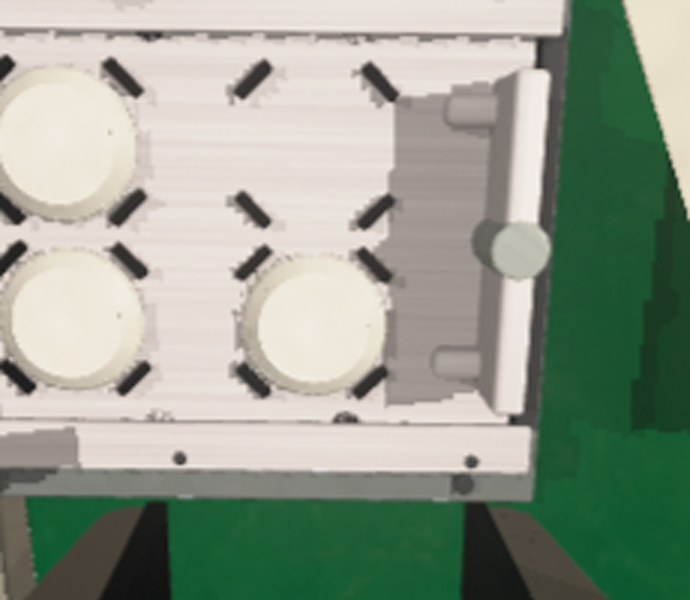

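View pics/w26.png

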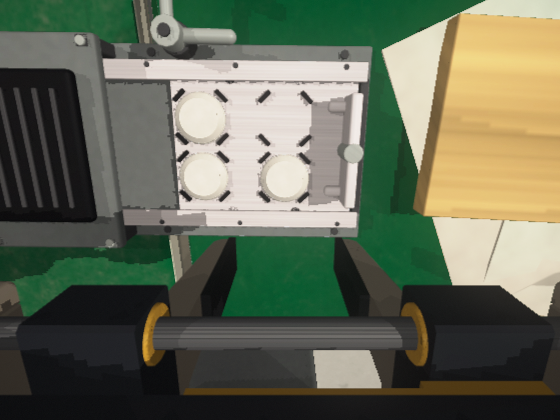

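```bash
python3 - <<'E'
from h import *
np.set_printoptions(precision=4,suppress=True)
for a in [(203,118),(206,176),(284,178),(190,110),(215,125),(275,170),(295,187),(195,170),(218,185)]: print(a,pt('w26',*a))
b=pt('w26',352,152,.052); print('boss',b,pt('w26',352,152)); s=read_state(); print(s['eef_pos'],mv(s['eef_pos'],[b[0],b[1],.1388],-.042))
E
```

```text
(203, 118) [ 0.5336 -0.0078  0.024 ]
(206, 176) [ 0.4792 -0.0047  0.0243]
(284, 178) [ 0.474  -0.0807  0.0237]
(190, 110) [0.5411 0.0034 0.0239]
(215, 125) [ 0.5268 -0.0182  0.0234]
(275, 170) [ 0.4825 -0.0724  0.0253]
(295, 187) [ 0.4646 -0.0912  0.0237]
(195, 170) [0.4854 0.0056 0.0233]
(218, 185) [ 0.4698 -0.0155  0.0239]
boss [ 0.4993 -0.141   0.052 ] [ 0.4993 -0.141   0.052 ]
[ 0.4528 -0.0811  0.139 ] dx 0.0490 dy 0.0578 dz 0.0002
```

```bash
python3 -m pendant '[{"hand":0.034,"dx":0.025,"dy":0.029,"dz":0,"roll":0},{"hand":0.034,"dx":0.024,"dy":0.0288,"dz":0,"roll":0},{"hand":0.034,"dx":0,"dy":0,"dz":0,"roll":0},{"hand":0.034,"dx":0,"dy":0,"dz":0.03,"roll":0},{"hand":0.034,"dx":0,"dy":0,"dz":0.03,"roll":0},{"hand":0.034,"dx":0,"dy":0,"dz":0,"roll":0},{"hand":0.034,"dx":0,"dy":0,"dz":0,"roll":0},{"hand":0.034,"dx":0,"dy":0,"dz":0,"roll":0}]' 15
python3 -c "
from h import *
snap('wrist','w27')"
```

```text
time_s: 53.5
eef_pos: [0.5004, -0.1412, 0.0811]
tcp_rot: [3.141, -0.002, -0.042]
ft_force: [-0.6, -0.9, -0.1]
finger_gap: 0.0341
```

View pics/w27.png

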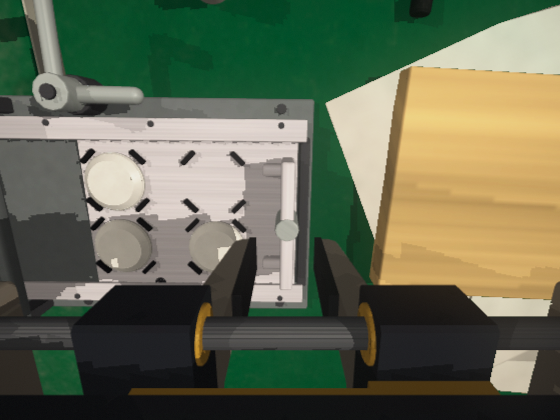

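Boss at (287,230) is centred between the fingers, so I'll descend and grip it lower this time.

```bash
python3 -c "
from h import *
print(pt('w27',287,230,.052))"
python3 -m pendant '[{"hand":0.034,"dx":-0.0005,"dy":0,"dz":0.02,"roll":0},{"hand":0.034,"dx":0,"dy":0,"dz":0.02,"roll":0},{"hand":0.034,"dx":0,"dy":0,"dz":0.02,"roll":0},{"hand":0.034,"dx":0,"dy":0,"dz":0,"roll":0},{"hand":0.01,"dx":0,"dy":0,"dz":0,"roll":0},{"hand":0.01,"dx":0,"dy":0,"dz":0,"roll":0},{"hand":0.01,"dx":0,"dy":0,"dz":0,"roll":0},{"hand":0.01,"dx":0,"dy":0,"dz":0,"roll":0}]' 15
```

```text
[ 0.49842457 -0.14236495  0.052     ]
time_s: 54.55
eef_pos: [0.4999, -0.1416, 0.0209]
tcp_rot: [3.141, -0.002, -0.042]
ft_force: [-1.4, -1.0, 7.1]
finger_gap: 0.0175
```

```bash
python3 -m pendant '[{"hand":0.01,"dx":0,"dy":-0.006,"dz":0,"roll":0},{"hand":0.01,"dx":0,"dy":-0.012,"dz":0,"roll":0},{"hand":0.01,"dx":0.0003,"dy":-0.018,"dz":0,"roll":0},{"hand":0.01,"dx":0,"dy":-0.02,"dz":0,"roll":0},{"hand":0.01,"dx":0.0003,"dy":-0.02,"dz":0,"roll":0},{"hand":0.01,"dx":0,"dy":-0.018,"dz":0,"roll":0},{"hand":0.01,"dx":0,"dy":-0.012,"dz":0,"roll":0},{"hand":0.01,"dx":0,"dy":-0.006,"dz":0,"roll":0}]' 15
```

```text
time_s: 55.55
eef_pos: [0.5054, -0.0297, 0.0209]
tcp_rot: [3.14, -0.002, -0.042]
ft_force: [-0.0, -4.3, 6.9]
finger_gap: 0.0175
```

```bash
python3 -m pendant '[{"hand":0.01,"dx":0,"dy":-0.006,"dz":0,"roll":0},{"hand":0.01,"dx":0.0003,"dy":-0.01,"dz":0,"roll":0},{"hand":0.01,"dx":0,"dy":-0.012,"dz":0,"roll":0},{"hand":0.01,"dx":0,"dy":-0.01,"dz":0,"roll":0},{"hand":0.01,"dx":0.0003,"dy":-0.007,"dz":0,"roll":0},{"hand":0.01,"dx":0,"dy":-0.004,"dz":0,"roll":0},{"hand":0.01,"dx":0,"dy":-0.003,"dz":0,"roll":0},{"hand":0.01,"dx":0,"dy":0,"dz":0,"roll":0}]' 15
```

```text
time_s: 56.55
eef_pos: [0.5083, 0.0219, 0.0209]
tcp_rot: [3.141, -0.002, -0.042]
ft_force: [-0.4, -2.0, 6.0]
finger_gap: 0.0173
```

```bash
python3 -m pendant '[{"hand":0.01,"dx":0,"dy":-0.002,"dz":0,"roll":0},{"hand":0.01,"dx":0,"dy":-0.002,"dz":0,"roll":0},{"hand":0.01,"dx":0,"dy":-0.002,"dz":0,"roll":0},{"hand":0.01,"dx":0,"dy":0,"dz":0,"roll":0},{"hand":0.01,"dx":0,"dy":-0.001,"dz":0,"roll":0},{"hand":0.01,"dx":0,"dy":-0.001,"dz":0,"roll":0},{"hand":0.01,"dx":0,"dy":0,"dz":0,"roll":0},{"hand":0.01,"dx":0,"dy":0,"dz":0,"roll":0}]' 15
```

```text
time_s: 57.55
eef_pos: [0.5086, 0.0292, 0.0209]
tcp_rot: [3.14, -0.002, -0.043]
ft_force: [0.1, -3.9, 7.0]
finger_gap: 0.0173
```

```bash
python3 -m pendant '[{"hand":0.01,"dx":0,"dy":-0.001,"dz":0,"roll":0},{"hand":0.01,"dx":0,"dy":-0.001,"dz":0,"roll":0},{"hand":0.01,"dx":0,"dy":0,"dz":0,"roll":0},{"hand":0.01,"dx":0,"dy":-0.001,"dz":0,"roll":0},{"hand":0.01,"dx":0,"dy":0,"dz":0,"roll":0},{"hand":0.01,"dx":0,"dy":0,"dz":0,"roll":0},{"hand":0.01,"dx":0,"dy":0,"dz":0,"roll":0},{"hand":0.01,"dx":0,"dy":0,"dz":0,"roll":0}]' 15
```

```text
time_s: 58.55
eef_pos: [0.5086, 0.0292, 0.0208]
tcp_rot: [3.136, -0.001, -0.045]
ft_force: [1.2, -9.8, 8.4]
finger_gap: 0.0173
```

```bash
python3 -m pendant '[{"hand":0.01,"dx":0,"dy":0.002,"dz":0,"roll":0},{"hand":0.034,"dx":0,"dy":0.001,"dz":0,"roll":0},{"hand":0.034,"dx":0,"dy":0,"dz":0,"roll":0},{"hand":0.034,"dx":0,"dy":0,"dz":0,"roll":0},{"hand":0.034,"dx":0,"dy":0,"dz":-0.02,"roll":0},{"hand":0.034,"dx":0,"dy":0,"dz":-0.04,"roll":0},{"hand":0.034,"dx":0,"dy":0,"dz":-0.06,"roll":0},{"hand":0.034,"dx":0,"dy":0,"dz":0,"roll":0}]' 15
python3 -m pendant '[{"hand":0.034,"dx":0,"dy":0,"dz":0,"roll":0},{"hand":0.034,"dx":0,"dy":0,"dz":-0.03,"roll":0},{"hand":0.034,"dx":0,"dy":0,"dz":-0.03,"roll":0},{"hand":0.045,"dx":0,"dy":0,"dz":0,"roll":0},{"hand":0.045,"dx":0,"dy":0,"dz":0,"roll":0},{"hand":0.045,"dx":0,"dy":0,"dz":0,"roll":0},{"hand":0.045,"dx":0,"dy":0,"dz":0,"roll":0},{"hand":0.045,"dx":0,"dy":0,"dz":0,"roll":0}]' 10
python3 -c "
from h import *
snap('wrist','w28')
p,d,m,T=load('w28'); cv2.imwrite('pics/w28a.png',cv2.resize(p[40:240,160:420,::-1],None,fx=3,fy=3,interpolation=cv2.INTER_CUBIC)[:600])"
```

```text
time_s: 59.55
eef_pos: [0.5107, 0.0313, 0.1439]
tcp_rot: [-3.141, -0.009, -0.042]
ft_force: [0.3, 0.2, -0.2]
finger_gap: 0.034
time_s: 60.55
eef_pos: [0.5073, 0.0306, 0.1994]
tcp_rot: [-3.142, 0.001, -0.042]
ft_force: [-0.1, 1.1, 0.8]
finger_gap: 0.045
```

View pics/w28.png

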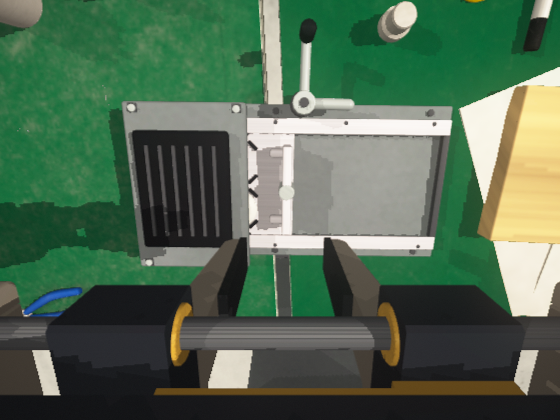

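```bash
python3 - <<'E'
from h import *
np.set_printoptions(precision=4,suppress=True)
print('boss',pt('w28',286,192,.052),'home exp',st(.007,0,.05))
k=pt('w28',309,27,.079); print('knob',k,pt('w28',309,27)); print('piv',pt('w28',304,101,.055))
s=read_state(); print(mv(s['eef_pos'],[.662,.005,.17],-.042))
E
```

```text
boss [0.5075 0.0296 0.052 ] home exp [0.5063 0.0294 0.05  ]
knob [0.6614 0.0031 0.079 ] [0.661  0.0032 0.0804]
piv [0.6012 0.0076 0.055 ]
dx 0.1555 dy 0.0191 dz 0.0296
```

```bash
python3 -m pendant '[{"hand":0.045,"dx":0.05,"dy":0.006,"dz":0,"roll":0},{"hand":0.045,"dx":0.05,"dy":0.007,"dz":0,"roll":0},{"hand":0.045,"dx":0.054,"dy":0.007,"dz":0,"roll":0},{"hand":0.045,"dx":0,"dy":0,"dz":0.03,"roll":0},{"hand":0.045,"dx":0,"dy":0,"dz":0.04,"roll":0},{"hand":0.045,"dx":0,"dy":0,"dz":0.03,"roll":0},{"hand":0.045,"dx":0,"dy":0,"dz":0,"roll":0},{"hand":0.045,"dx":0,"dy":0,"dz":0,"roll":0}]' 10
python3 -c "
from h import *
snap('wrist','w29')"
```

```text
time_s: 61.6
eef_pos: [0.6615, 0.0043, 0.1011]
tcp_rot: [-3.141, -0.002, -0.042]
ft_force: [0.4, 1.1, 0.4]
finger_gap: 0.0449
```

View pics/w29.png

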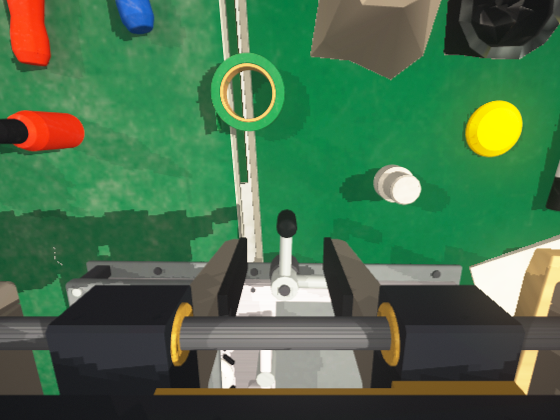

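```bash
python3 -m pendant '[{"hand":0.045,"dx":0,"dy":0,"dz":0.025,"roll":0},{"hand":0.045,"dx":0,"dy":0,"dz":0.025,"roll":0},{"hand":0.045,"dx":0,"dy":0,"dz":0.008,"roll":0},{"hand":0.005,"dx":0,"dy":0,"dz":0,"roll":0},{"hand":0.005,"dx":0,"dy":0,"dz":0,"roll":0},{"hand":0.005,"dx":0,"dy":0,"dz":0,"roll":0},{"hand":0.005,"dx":0,"dy":0,"dz":0,"roll":0},{"hand":0.005,"dx":0,"dy":0,"dz":0,"roll":0}]' 10
```

```text
time_s: 62.65
eef_pos: [0.6613, 0.004, 0.0428]
tcp_rot: [3.141, -0.002, -0.042]
ft_force: [-1.0, 0.1, 4.0]
finger_gap: 0.0144
```

```bash
python3 -m pendant '[{"hand":0.005,"dx":-0.0022,"dy":0.0161,"dz":0,"roll":0},{"hand":0.005,"dx":-0.0063,"dy":0.0149,"dz":0,"roll":0},{"hand":0.005,"dx":-0.01,"dy":0.0127,"dz":0,"roll":0},{"hand":0.005,"dx":-0.0129,"dy":0.0098,"dz":0,"roll":0},{"hand":0.005,"dx":-0.015,"dy":0.0061,"dz":0,"roll":0},{"hand":0.005,"dx":-0.012,"dy":0.0018,"dz":0,"roll":0},{"hand":0.005,"dx":-0.004,"dy":0,"dz":0,"roll":0},{"hand":0.005,"dx":0,"dy":0,"dz":0,"roll":0}]' 10
python3 -c "
from h import *
snap('wrist','w30')"
```

```text
time_s: 63.65
eef_pos: [0.5977, -0.0545, 0.042]
tcp_rot: [-3.141, -0.006, -0.041]
ft_force: [8.5, 3.6, -4.6]
finger_gap: 0.0144
```

View pics/w30.png

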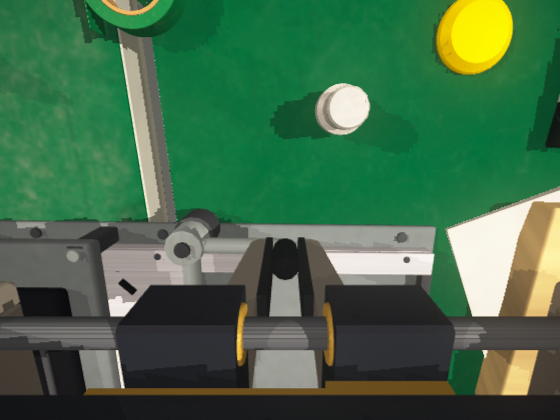

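```bash
python3 -m pendant '[{"hand":0.005,"dx":0,"dy":0,"dz":0,"roll":0},{"hand":0.005,"dx":0,"dy":0,"dz":0,"roll":0},{"hand":0.04,"dx":0,"dy":0,"dz":0,"roll":0},{"hand":0.04,"dx":0,"dy":0,"dz":0,"roll":0},{"hand":0.04,"dx":0,"dy":0,"dz":0,"roll":0},{"hand":0.04,"dx":0,"dy":0,"dz":-0.04,"roll":0},{"hand":0.04,"dx":0,"dy":0,"dz":-0.06,"roll":0},{"hand":0.04,"dx":0,"dy":0,"dz":-0.06,"roll":0}]' 10
python3 -m pendant '[{"hand":0.06,"dx":-0.06,"dy":0,"dz":-0.04,"roll":0},{"hand":0.06,"dx":-0.06,"dy":0,"dz":-0.04,"roll":0},{"hand":0.06,"dx":-0.02,"dy":0,"dz":0,"roll":0},{"hand":0.06,"dx":0,"dy":0,"dz":0,"roll":0},{"hand":0.06,"dx":0,"dy":0,"dz":0,"roll":0},{"hand":0.06,"dx":0,"dy":0,"dz":0,"roll":0},{"hand":0.06,"dx":0,"dy":0,"dz":0,"roll":0},{"hand":0.06,"dx":0,"dy":0,"dz":0,"roll":0}]' 10
python3 -c "
from h import *
snap('wrist','w31'); snap('side','side2')
p,d,m,T=load('w31'); cv2.imwrite('pics/w31a.png',cv2.resize(p[20:220,140:400,::-1],None,fx=3,fy=3,interpolation=cv2.INTER_CUBIC)[:600])"
```

```text
time_s: 64.7
eef_pos: [0.5947, -0.055, 0.2031]
tcp_rot: [3.141, 0.002, -0.042]
ft_force: [0.7, -0.5, -0.3]
finger_gap: 0.0402
time_s: 65.7
eef_pos: [0.4719, -0.0493, 0.2708]
tcp_rot: [-3.141, 0.001, -0.042]
ft_force: [0.1, -0.3, 0.2]
finger_gap: 0.06
```

View pics/w31.png

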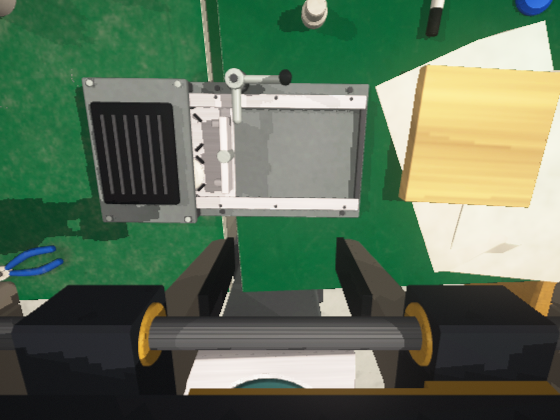

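View pics/w31a.png

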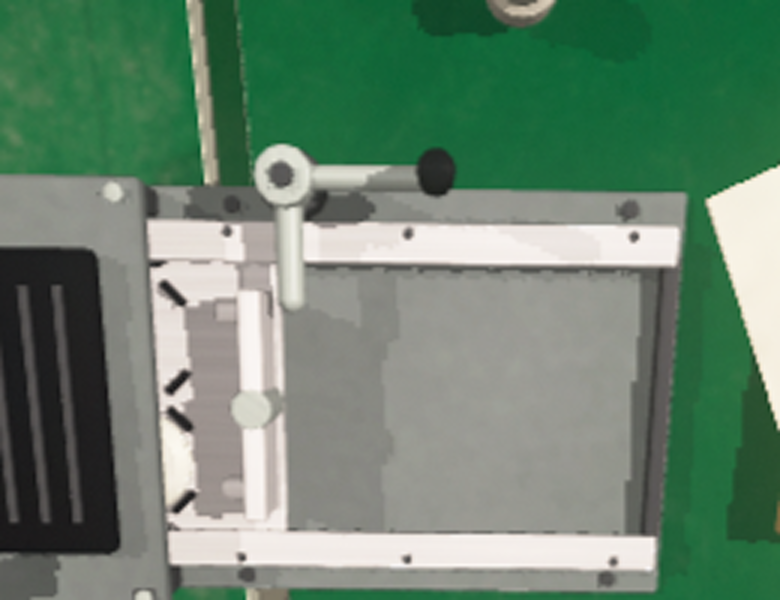

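```bash
python3 - <<'E'
from h import *
np.set_printoptions(precision=4,suppress=True)
k=pt('w31',140+434.5/3,20+170/3,.079); p=pt('w31',140+282/3,20+173/3,.057); b=pt('w31',140+250/3,20+409/3,.052)
print(k,p,b); d=k-p; print(np.linalg.norm(d[:2]),np.rad2deg(np.arctan2(d[1],d[0]))+92.8)
# cap edge height under hood
print(pt('w31',140+176/3,20+470/3))
snap('top','top2')
E
```

```text
[ 0.5957 -0.0541  0.079 ] [0.6    0.0067 0.057 ] [0.5069 0.0292 0.052 ]
0.06090427722349088 -1.2722881235754073
[0.477  0.0728 0.0219]
```

View pics/top2.png

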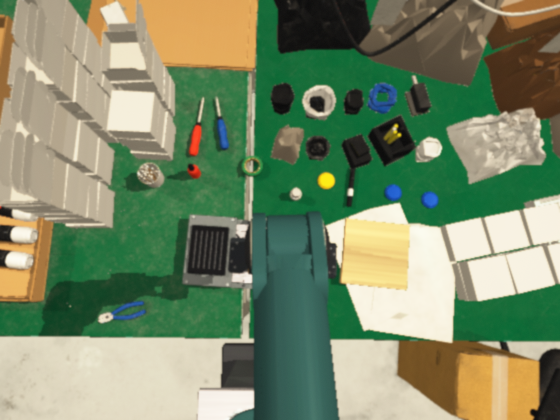

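```bash
python3 -c "
from h import *
print(manip.hand_in())"
```

```text
the job is handed in; nothing more can be done
None
```

The job is done and handed in at about 66 s, in the order you asked:
- **Gauge:** it stands upright on the bench near (0.68, -0.095), clear of the station.
- **Lever and cassette out:** the lever was swung free and the cassette drawn to its loading stop.
- **Caps:** the three white caps present are in pockets 3, 4 and 1. I saw no fourth white cap in the top or wrist views.
- **Cassette home and locked:** it was pushed home by the boss at the middle of its bar until it stopped at about 10 N, and the lever was swung back.

**Last checks:**
- All three cap tops read about 24 mm above the bench, so they lie flat between their pads. That was before homing; afterwards only one cap's edge shows beside the hood.
- The boss is at (0.507, 0.029), which matches home to about 1 mm.
- The lever measures about -1°, which is locked within measuring error.
- The glue bottle, tape roll and marker pen look unmoved, and the gripper was clear of everything at hand-in.

**One disagreement with the text:** the fingertips are really about 14 mm behind the TCP, not 8 mm ahead. My first cap grasp therefore closed above the cap without touching it. I found the offset by depth and by touching the board, at up to 17.5 N, then corrected for it. The first grips on the gauge, lever knob and boss were higher than planned but held.

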